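Tension two spokes of the clay barrow's wheel

TASK

The clay barrow's wheel stands in the truing stand with its two uppermost spokes slack. Start with the nipple next to the valve stem: turn its square head clockwise (seen from outside the rim), through its free play until you feel the thread bite, then exactly one quarter turn more; then do the same to the other upper nipple, but give it exactly two quarter turns past the bite. Do not overwind either, do not shove the wheel round on its axle, and leave everything else on the bench alone.

Things in the scene. Friction and masses are not known exactly. Their poses are not given: they have to be found in the camera images.
- stand: Truing stand: plywood board 280 x 340 x 18 mm with two steel uprights that carry a grey steel spoked wheel upright, no tyre. Origin under the board's centre; x along the axle (away from the robot at yaw 0), y in the wheel's plane to the left, z up. Axle 180 mm up. The wheel has eight square nipple heads 45 degrees apart; only the two upper are slack.
- wheel (a joint): Turn of the wheel about its axle (rad). At 0 the two upper nipples lean 22.5 degrees left and right of upright; positive tips the top towards the stand's +y. Held only by a brake friction of 1.8 N m: about 13 N along the rim drags it round. It must stay within 0.15 rad of where it stood.
- nipple_a (a point): First nipple: upper head on the stand's +y side (robot's left), next to the brass valve stem that points inward from the rim. Point on its axis at the outer end face; z outward, x and y square to the four flats, turning with it. Tightening (clockwise from outside) is negative about z. Free play 0.2 to 1.8 rad, hidden. Wanted: one quarter turn past the bite (1.57 rad, within 0.3).
- nipple_b (a point): Second nipple: upper head on the stand's -y side, built the same, with its own hidden free play of 0.2 to 1.8 rad. Point and axes as for nipple_a. Wanted: two quarter turns past the bite (3.14 rad, within 0.3 rad), of the thread.
- rim_top (a point): Middle of the rim's outer face, midway between the two upper nipples; moves with the wheel. The face is a plain band of radius 130 mm, 36 mm wide along the axle. Each nipple head is a steel block 16 x 16 mm that stands 28 mm out from it, along the spoke, with nothing else within 50 mm of an upper head.
- spanner: Steel spanner 150 mm long lying on the stand's board, robot's side of the wheel. Bystander.
- axle_nut: Square steel nut 26 mm wide on the stand's board, beyond the wheel. Bystander.
- bearing: Steel ring 42 mm across on the stand's board, beyond the wheel. Bystander.
- tube_1: Brown clay cup, 52 mm across, 75 mm tall, on the table at the left. Bystander.
- tube_2: Same clay cup. Bystander.
- tube_3: Same clay cup. Bystander.
- sanding_block: Wooden block 110 x 65 x 35 mm on the table at the right. Bystander.
- wood_rib: Flat wooden potter's rib 90 x 50 x 12 mm on the table at the right. Bystander.
- seat_a: Seat of the first nipple: the brass ferrule on the wheel under it. Origin on the nipple's axis in the rim's outer face, 28 mm below point nipple_a; z outward along the spoke, x along the axle. Moves with the wheel only, does not turn with the nipple. A lug hidden on the thread (thread_a_c1), 8 mm off the axis, stands at the seat's +x until the bite and then goes round with the nipple.
- seat_b: The same for the second nipple (lug thread_b_c1). Feel of both nipples: in the free play a head turns at 0.03 N m. At the bite the moment rises by 2 N m per rad (the spoke winds up) to 0.28 N m after 0.14 rad; from there the thread turns on steadily. Let go, the head springs back 0.14 rad while the thread stays. Turning back only reopens the play.

How it is judged:
By the outcome, as a careful person would: the job done as asked, in the order asked, and still so for the second after the job is handed in, with the robot touching nothing.
It also fails if it takes over 72 s, if anything falls off the work surface, if the arm or the gripper's body presses on something with over 40 N, if the wrist force passes 120 N, or if a joint passes its speed limit or range.

ROBOT

A 6-joint arm with a two-finger parallel gripper is mounted at the origin on the work surface. World frame = base frame: x ahead of the robot, y to its left, z up, the work surface at z = 0. Lengths are in mm, angles in rad, forces in N, time in s.
With the tool pointing down it reaches from about 350 to 925 mm from the base axis. Payload 6.4 kg.
Tool frame: the origin (TCP) lies at the very end of the fingers, on their centre line; the grasp point (between the pads) lies 19 mm behind it; z points along the fingers, y is the direction in which the jaws open and shut (so a half turn about z gives the same grasp; the last joint's range is limited). The gripper opens to 94 mm and grips with 3 to 60 N. Pads are 16 mm wide; open, the fingers measure 119 mm over their backs; the gripper's body (75 mm by 177 mm) begins 78 mm behind the grasp point.
Start: joints at [-1.413, 0.245, 1.558, -0, 1.339, -0.174], TCP at [211.74, -614.557, 205.455] pointing down, gripper open.
Joint ranges: [-3.13, 3.13], [-1.02, 2.26], [0.13, 2.54], [-0.95, 4.09], [0.21, 2.88], [-2.74, 2.74]. Speed limits (rad/s): [2.57, 2.57, 3.14, 3.14, 3.14, 3.14].

INTERFACE

Orientations are given as a unit quaternion [w, x, y, z].
In Python, from workcell import observe, camera, calibration, sign_off gives the robot as it stands. The module is installed in compiled form; this text tells all that it offers.
- The arm moves only by the tool drive_tool, never from a script. Its arguments are lists of equal length, an entry for each row: "travel": the shift along the tool's x, y, z in m, a list of three; "roll": the turn about the tool's z in rad; "jaw": the finger opening in m, from 0 to 0.094. A call has 1 to 12 rows; each row is the pose to reach, as a shift and turn from the pose measured when the call began, along the tool's axes at that moment; what a row does not reach only later rows make up. A row lasts 1/10 s, in which the tool goes at most 50 mm and 8.59 degrees, less where a joint would pass 70% of its speed; a pose out of reach is approached as far as the arm can. A call with a gripper value outside its range is refused whole. The fingers move at their own pace and stop on an object; "newtons" is the grip in N (left out, the last holds). Time passes only in rows, so rows that repeat a pose let the fingers close. It gives the time, the measured TCP pose, the force and the opening at its end, in the units of the state.
- observe(): the state, without advancing time (a new reading comes with each control period).
- camera(name): name is "scene" or "top"; returns the picture (400x640x3 uint8, red, green, blue); there is no depth.
- calibration(name): a dict with "fovy" (degrees; the focal length in pixels is half the picture's height over the tangent of half this angle, whatever the lens; pixels are square), "cx", "cy" (the principal point, pixels), "rvec" (rotation vector, rad) and "tvec" (3), from world to camera coordinates, as OpenCV has them. Camera axes: x right, y down, z forward; pixel columns grow to the right and rows downward; lengths in mm; the calibration is good to about 2 mm. A picture is of the moment at which its call begins. calibration takes no time and is no camera call.
- sign_off(): hands the job in, once; it reports no verdict.
The state is a dict: "t": time; "joint_positions": joint angles; "joint_velocities": joint speeds; "joint_efforts": joint torques, N m; "tool_pos": TCP position; "eef_rot": TCP orientation; "contact_force": force on the tool from outside, world axes, zero at the start; "wrist_torque": the same for the moment, N m; "opening": opening from 0.0 (shut) to 1.0 (fully open).
Only numpy, scipy, OpenCV 4.12 (cv2) and the standard library are available. Lean on these libraries where they do the work, as an engineer would, in place of code of your own. Each camera call takes 0.05 s, during which the arm holds its last target. There are 200 camera calls.

## Working session

There is one attempt and no reset: what is moved stays moved. The work goes in short steps, Python scripts to look and compute and a tool call to move; the robot and the scene stay as the last step left them, time stands still between calls to the robot, and variables do not carry over. Pictures are saved under pics/ and viewed, about 8 in all and at most 12, crops included, and the job is handed in when it is done.

Besides the shell and the picture viewer there is one more tool, called after ">>>" as name([rows], argument=value, ...), one row to a line, values as JSON. drive_tool: Moves the arm, as the interface text tells. Its arguments: {"type":"object","properties":{"travel":{"type":"array"},"roll":{"type":"array"},"jaw":{"type":"array"},"newtons":{"type":"number"}},"required":["travel","roll","jaw"]}

```bash
mkdir -p pics; python3 - <<'E'
from workcell import observe,camera,calibration
import cv2
s=observe()
for k,v in s.items(): print(k,v)
for n in("scene","top"):
    c=calibration(n);print(n,c)
    cv2.imwrite(f"pics/{n}0.png",camera(n)[:,:,::-1])
E
```

```text
t 0.0
joint_positions [-1.41311652e+00  2.45809879e-01  1.55896237e+00  8.09199102e-06
  1.33868214e+00 -1.74104749e-01]
joint_velocities [-0.00083327  0.00139695  0.00136341 -0.00081185  0.00075438 -0.00144156]
joint_efforts [-1.60538957e-04 -4.15841711e+01 -3.14597940e+01  6.84383372e-02
  3.33437312e-02 -1.58079174e-04]
tool_pos [ 211.63783451 -613.97067612  204.37579741]
eef_rot [-9.30802774e-04  9.86271131e-01  1.65131431e-01  1.15811192e-05]
contact_force [0.78582414 0.70778093 0.11360744]
wrist_torque [-0.0278202  -0.05536627  0.01090118]
opening 0.9973195798257751
scene {'fovy': 47.92348121752493, 'cx': 319.42672791817813, 'cy': 196.7959993793703, 'rvec': array([ 1.61084904,  1.81404458, -0.88162921]), 'tvec': array([  67.20077255, -185.22233477, 1689.5978614 ])}
top {'fovy': 45.76837841952532, 'cx': 318.3287028994453, 'cy': 204.43599037176864, 'rvec': array([ 2.15056348, -2.11330362,  0.20671605]), 'tvec': array([ -10.77315453,  609.43449221, 1406.76026025])}
```

View pics/scene0.png

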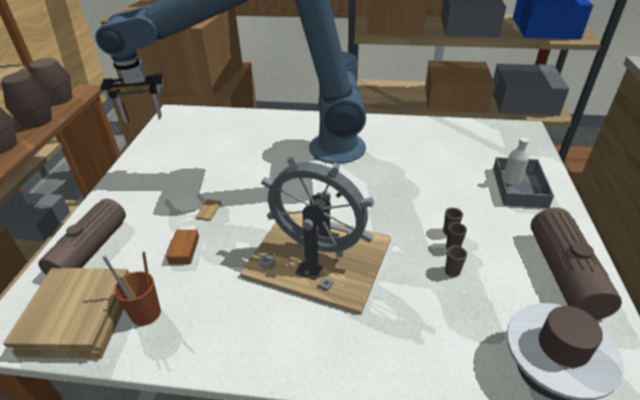

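View pics/top0.png

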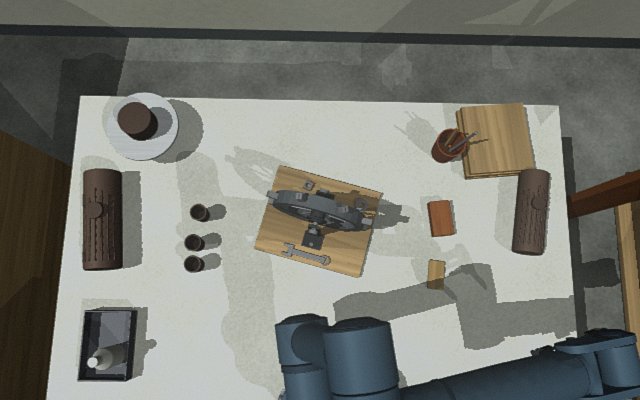

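The stand is at the picture's centre, yawed about 15°. tube cups are at its left and wooden pieces at its right, well clear. I'll look at close crops next.

```bash
python3 - <<'E'
import cv2,numpy as np
t=cv2.imread("pics/top0.png")[155:285,245:395]
s=cv2.imread("pics/scene0.png")[150:315,235:400]
a=cv2.resize(t,None,fx=5.2,fy=4.6*5.2/4.6,interpolation=cv2.INTER_CUBIC)[:600]
b=cv2.resize(s,None,fx=3.6,fy=3.6,interpolation=cv2.INTER_CUBIC)
a=cv2.resize(t,None,fx=4.5,fy=4.5,interpolation=cv2.INTER_CUBIC)
cv2.imwrite("pics/tc.png",a);cv2.imwrite("pics/sc.png",b);print(a.shape,b.shape)
E
```

```text
(585, 675, 3) (594, 594, 3)
```

View pics/tc.png

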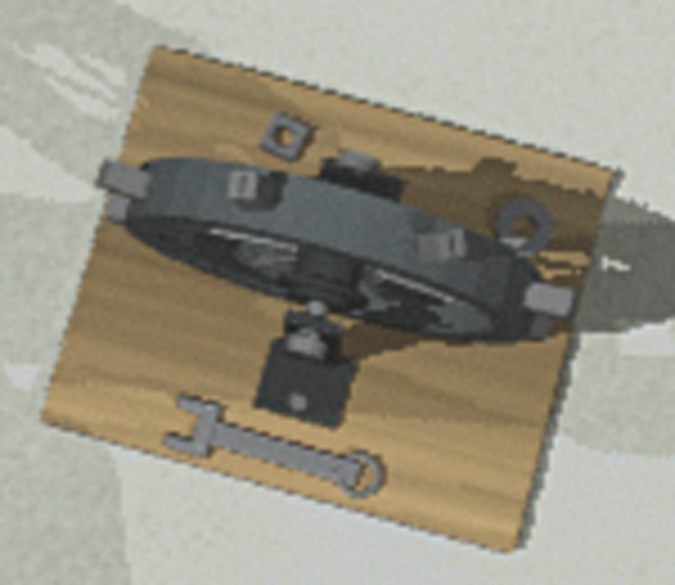

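View pics/sc.png

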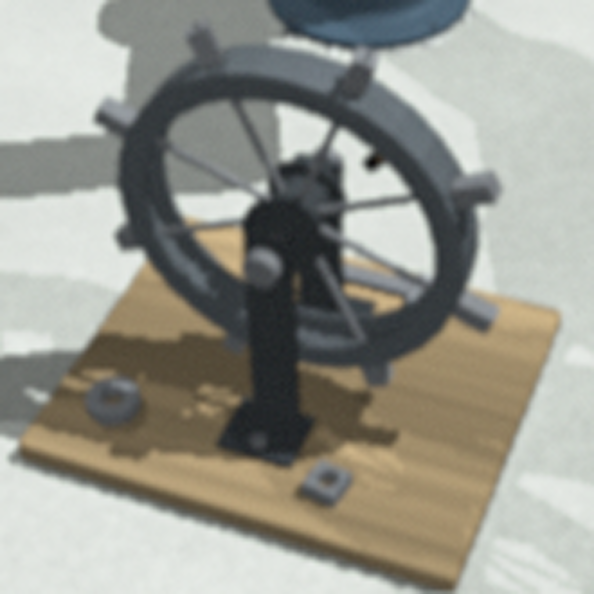

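```bash
cat > fit.py <<'E'
import cv2,numpy as np
from scipy.optimize import least_squares
from workcell import calibration
def proj(n,P):
    c=calibration(n);f=200/np.tan(np.radians(c["fovy"]/2))
    K=np.array([[f,0,c["cx"]],[0,f,c["cy"]],[0,0,1]])
    return cv2.projectPoints(np.asarray(P,float).reshape(-1,3),c["rvec"],c["tvec"],K,None)[0][:,0]
def world(p,L):
    c,s=np.cos(p[2]),np.sin(p[2]);L=np.asarray(L,float)
    return L@np.array([[c,s,0],[-s,c,0],[0,0,1]])+[p[0],p[1],0]
def nip(w,deg,r=158,x=0):  # lean towards +y
    a=np.radians(deg)+w;return [x,r*np.sin(a),180+r*np.cos(a)]
E
python3 - <<'E'
from fit import *
tc=np.array([(155,45),(617,172),(515,550),(43,420),(243,184),(442,243)])/4.5+[245,155]
sc=np.array([(452,583),(22,450),(190,225),(558,318),(365,65),(200,35),(105,110),(490,187),(375,378)])/3.6+[235,150]
cor=[[140,170,18],[140,-170,18],[-140,-170,18],[-140,170,18]]
def res(p):
    w=p[3]
    T=proj("top",world(p,cor+[nip(w,22.5),nip(w,-22.5)]))
    S=proj("scene",world(p,cor+[nip(w,d) for d in(22.5,-22.5,-67.5,67.5,157.5)]))
    return np.r_[(T-tc).ravel(),(S-sc).ravel()]
r=least_squares(res,[700,0,-.25,0],x_scale=[100,100,.1,.1],loss="soft_l1")
p=r.x;print(p);print(res(p).reshape(-1,2).round(1))
np.save("p.npy",p)
for d in(22.5,-22.5):print(world(p,[nip(p[3],d),nip(p[3],d,145),nip(p[3],d,130)]).round(1))
E
```

```text
[ 5.67855530e+02 -5.25368485e-02 -2.55681031e-01 -3.31215487e-02]
[[-0.8 -1.1]
 [-1.  -1.2]
 [-0.6  0.4]
 [-1.4 -0.5]
 [-0.8 -0.6]
 [ 1.3 -0.6]
 [-0.1 -0.4]
 [-3.  -1.8]
 [-4.2 -3.7]
 [ 0.6 -2.3]
 [ 0.3 -1.9]
 [-1.6 -2.4]
 [-2.4 -0.9]
 [ 0.8  0.6]
 [ 0.5  0.6]]
[[581.9  53.7 327.9]
 [580.8  49.3 315.7]
 [579.4  44.2 301.7]]
[[551.3 -63.2 323.9]
 [552.7 -58.  312.1]
 [554.3 -52.  298.4]]
```

Fit is good to a pixel or two: A's head end at about (582, 54, 328), B's at (551, -63, 324). Next, how the heads are turned.

```bash
python3 - <<'E'
from fit import *
from workcell import camera
p=np.load("p.npy");out=[]
for n in("top","scene"):
    im=np.mean([camera(n).astype(float) for _ in range(6)],0).astype(np.uint8)[:,:,::-1].copy()
    np.save(f"{n}avg.npy",im)
    row=[]
    for d in(22.5,-22.5):
        q=proj(n,world(p,nip(p[3],d,150)))[0];x,y=int(q[0])-12,int(q[1])-9
        c=cv2.resize(im[y:y+18,x:x+24],None,fx=16,fy=16,interpolation=cv2.INTER_LANCZOS4)
        c=cv2.convertScaleAbs(c,alpha=1.5);print(n,d,x,y);row.append(c)
    out.append(np.hstack(row))
cv2.imwrite("pics/heads.png",np.vstack(out))
E
```

```text
top 22.5 287 187
top -22.5 331 199
scene 22.5 323 159
scene -22.5 278 151
```

View pics/heads.png

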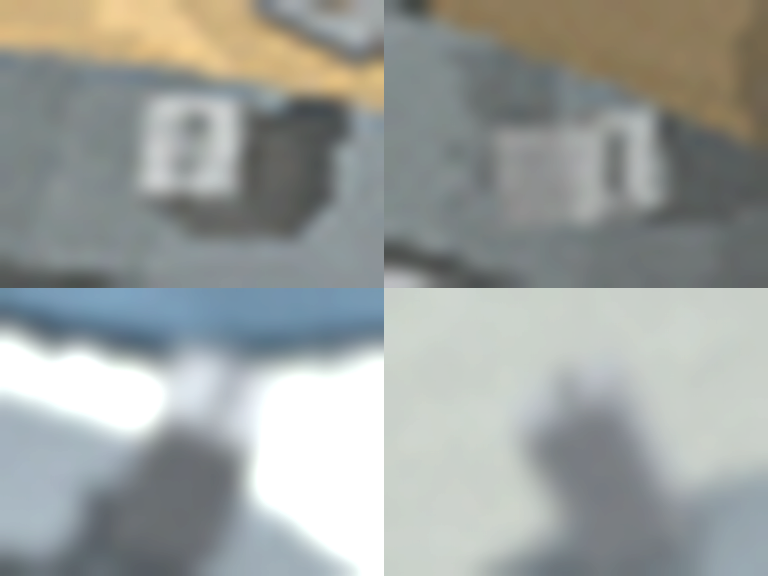

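```bash
python3 - <<'E'
from fit import *
p=np.load("p.npy")
for n in("top","scene"):
    c=calibration(n);R=cv2.Rodrigues(c["rvec"])[0];print(n,"cam",(-R.T@c["tvec"]).round(0))
def head(p,w,d,phi,r=158):
    a=np.radians(d)+w;cs,sn=np.cos(phi),np.sin(phi);L=[]
    for u,v in((8,8),(8,-8),(-8,-8),(-8,8)):
        x,t=cs*u-sn*v,sn*u+cs*v   # x along axle, t tangential (+y side)
        L.append([x,r*np.sin(a)+t*np.cos(a),180+r*np.cos(a)-t*np.sin(a)])
    return world(p,L)
obs={22.5:np.array([(143,95),(243,92),(240,190),(137,190)])/16+[287,187],
    -22.5:np.array([(600,115),(655,108),(665,200),(590,218)])/16+[331-24,199]}
for d,o in obs.items():
    best=[]
    for phi in np.radians(np.arange(-45,45,5)):
        def res(q):
            P=proj("top",head(p,p[3],d,phi)+[q[0],q[1],0])
            D=np.linalg.norm(P[:,None]-o[None],axis=2)
            return D.min(1)
        r=least_squares(res,[0,0]);best.append((round(r.cost,2),round(np.degrees(phi)),r.x.round(1)))
    print(d,sorted(best,key=lambda b:b[0])[:5])
E
```

```text
top cam [ 346.   15. 1494.]
scene cam [1421.  134.  925.]
22.5 [(np.float64(0.16), 15, array([-1.4, -1.9])), (np.float64(0.23), 10, array([-1.4, -1.9])), (np.float64(0.65), 20, array([-1.4, -1.9])), (np.float64(0.88), 5, array([-1.4, -1.9])), (np.float64(1.7), 25, array([-1.4, -1.9]))]
-22.5 [(np.float64(1.78), 20, array([-1.4, -4.2])), (np.float64(1.79), 25, array([-1.4, -4.2])), (np.float64(2.24), 15, array([-1.4, -4.2])), (np.float64(2.28), 30, array([-1.4, -4.2])), (np.float64(3.17), 10, array([-1.4, -4.2]))]
```

```bash
cat >> fit.py <<'E'
def head(p,d,phi,r=158,h=8):
    a=np.radians(d)+p[3];cs,sn=np.cos(phi),np.sin(phi);L=[]
    for u,v in((h,h),(h,-h),(-h,-h),(-h,h)):
        x,t=cs*u-sn*v,sn*u+cs*v
        L.append([x,r*np.sin(a)+t*np.cos(a),180+r*np.cos(a)-t*np.sin(a)])
    return world(p,L)
E
python3 - <<'E'
from fit import *
tc=np.array([(155,45),(617,172),(515,550),(43,420)])/4.5+[245,155]
tc=np.r_[tc,[[298.9,196.1],[346.4,209]]]
sc=np.r_[np.array([(452,583),(558,318)])/3.6+[235,150],[[336.4,165.6],[290.9,157.1]],np.array([(105,110),(490,187),(487,315),(375,380)])/3.6+[235,150]]
cor=[[140,170,18],[140,-170,18],[-140,-170,18],[-140,170,18]]
def res(p):
    w=p[3]
    T=proj("top",world(p,cor+[nip(w,22.5),nip(w,-22.5)]))
    S=proj("scene",world(p,[cor[0],cor[3]]+[nip(w,d) for d in(22.5,-22.5,-67.5,67.5,112.5,157.5)]))
    return np.r_[(T-tc).ravel(),(S-sc).ravel()]
for w0 in(0,-.3):
    r=least_squares(res,[570,0,-.25,w0],x_scale=[100,100,.1,.1],loss="soft_l1");p=r.x;print(r.cost,p)
print(res(p).reshape(-1,2).round(1));np.save("p.npy",p)
rows=[]
for n,(x,y,wd,ht) in(("top",(255,165,150,100)),("scene",(255,145,150,100))):
    im=np.load(n+"avg.npy");S=5
    c=cv2.resize(im[y:y+ht,x:x+wd],None,fx=S,fy=S,interpolation=cv2.INTER_CUBIC)
    for d in(22.5,-22.5,67.5,-67.5):
        for r_ in(158,130):
            q=((proj(n,head(p,d,0.2,r_))-[x,y]+.5)*S).astype(np.int32)
            cv2.polylines(c,[q],True,(0,0,255) if r_==158 else (0,255,0),1)
    for xx in(-18,18):
        q=((proj(n,world(p,[nip(0,a,130,xx) for a in range(0,360,5)]))-[x,y]+.5)*S).astype(np.int32)
        cv2.polylines(c,[q],True,(255,255,0),1)
    rows.append(c[:,:]);
cv2.imwrite("pics/ov.png",cv2.resize(np.vstack(rows),None,fx=.6,fy=.6) if 0 else np.vstack([r[:300] if i else r[:300] for i,r in enumerate(rows)]))
E
```

```text
9.77075245358033 [ 5.66670638e+02 -1.28025388e+00 -2.55450302e-01 -3.80343997e-02]
9.770752453579679 [ 5.66670638e+02 -1.28025332e+00 -2.55450298e-01 -3.80343913e-02]
[[-0.4 -0.7]
 [-0.6 -0.8]
 [-0.2  0.8]
 [-1.  -0.1]
 [ 0.  -0.3]
 [-1.1  0. ]
 [-0.6 -0.8]
 [ 0.2 -2.6]
 [-0.5  0.1]
 [-2.6 -0. ]
 [-2.8 -1. ]
 [ 0.2  0. ]
 [ 0.2  1.8]
 [ 0.3 -0.4]]
```

View pics/ov.png

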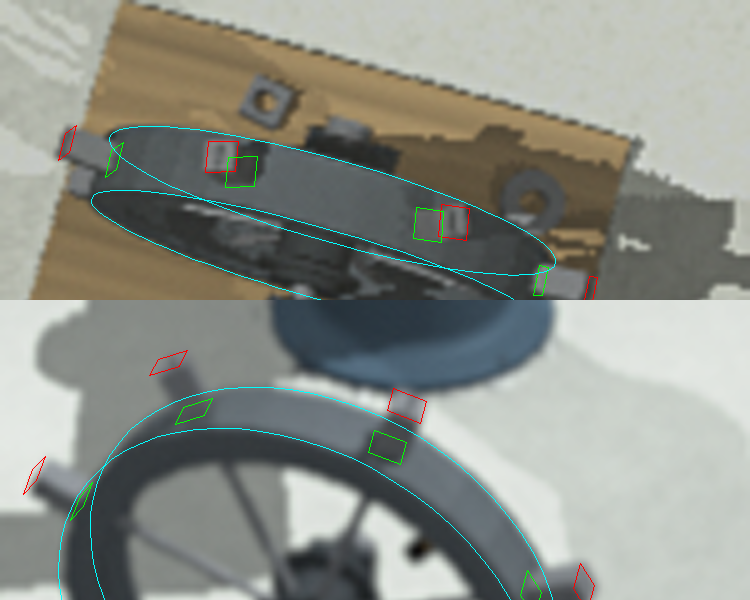

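The overlay lies on the rim and heads to within about a pixel. The wheel stands at about -0.04 rad, and both heads are turned about +0.2 rad from the axle. I'll write a helper for tool-frame moves and go above A.

```bash
cat > go.py <<'E'
from fit import *
from workcell import observe
import sys
p=np.load("p.npy")
def psi(s):
    w,x,y,z=s["eef_rot"];return 2*np.arctan2(y,x)
def show(s=None):
    s=s or observe();w,x,y,z=s["eef_rot"]
    print("t %.2f"%s["t"],"pos",np.round(s["tool_pos"],1),"psi %.3f"%psi(s),"tilt %.3f"%(2*np.hypot(w,z)),"j1 %.2f j6 %.2f"%(s["joint_positions"][0],s["joint_positions"][5]),"F",np.round(s["contact_force"],1),"M",np.round(s["wrist_torque"],3),"open %.1f"%(94*s["opening"]))
def to(P):
    s=observe();a=psi(s);d=np.array(P)-s["tool_pos"];c,n=np.cos(a),np.sin(a)
    print("travel mm",np.round([c*d[0]+n*d[1],n*d[0]-c*d[1],-d[2]],1))
def axis(d,z): # world point on the nipple axis at height z
    a=np.radians(d)+p[3];return world(p,[nip(p[3],d,(z-180)/np.cos(a))])[0]
E
python3 - <<'E'
from go import *
show();A=axis(22.5,319);B=axis(-22.5,317);print(A,B)
to([A[0],A[1],420])
E
```

```text
t 0.70 pos [ 211.7 -614.6  205.5] psi 0.332 tilt 0.000 j1 -1.41 j6 -0.17 F [-0.2  0.5  0.1] M [-0.021  0.014  0.023] open 94.2
[579.67739996  48.52436962 319.        ] [550.76366815 -62.19015488 317.        ]
travel mm [ 563.9 -507.1 -214.5]
```

>>> drive_tool([
  [0,0,-0.1],
  [0,0,-0.2145],
  [0,0,-0.2145],
  [0.1,-0.09,-0.2145],
  [0.2,-0.18,-0.2145],
  [0.3,-0.27,-0.2145],
  [0.4,-0.36,-0.2145],
  [0.5,-0.45,-0.2145],
  [0.564,-0.507,-0.2145],
  [0.564,-0.507,-0.2145],
  [0.564,-0.507,-0.2145],
  [0.564,-0.507,-0.2145],
], roll=[-0.1,-0.2,-0.3,-0.45,-0.6,-0.75,-0.9,-1.05,-1.2,-1.3,-1.4,-1.5], jaw=[0.06,0.06,0.06,0.06,0.06,0.06,0.06,0.06,0.06,0.06,0.06,0.06], newtons=4)

```text
t: 1.9
tool_pos: [427.4, -224.8, 406.9]
eef_rot: [0.001, 0.608, 0.794, -0.0]
contact_force: [0.5, -0.8, -0.6]
opening: 0.638
```

```bash
python3 -c "
from go import *
show();A=axis(22.5,319);to([A[0],A[1],420])"
```

```text
t 1.90 pos [ 427.4 -224.8  406.9] psi 1.836 tilt 0.001 j1 -0.72 j6 -0.98 F [ 0.5 -0.8 -0.6] M [ 0.006 -0.076 -0.036] open 60.0
travel mm [224.  218.5 -13.1]
```

>>> drive_tool([
  [0.05,0.05,-0.013],
  [0.1,0.1,-0.013],
  [0.15,0.15,-0.013],
  [0.2,0.2,-0.013],
  [0.224,0.2185,-0.013],
  [0.224,0.2185,-0.013],
  [0.224,0.2185,-0.013],
  [0.224,0.2185,-0.013],
  [0.224,0.2185,-0.013],
  [0.224,0.2185,-0.013],
  [0.224,0.2185,-0.013],
  [0.224,0.2185,-0.013],
], roll=[-0.15,-0.3,-0.45,-0.6,-0.75,-0.9,-1.05,-1.2,-1.25,-1.25,-1.25,-1.25], jaw=[0.06,0.06,0.06,0.06,0.06,0.06,0.06,0.06,0.06,0.06,0.06,0.06])

```text
t: 3.1
tool_pos: [579.7, 48.4, 419.9]
eef_rot: [0.0, 0.029, 1.0, -0.0]
contact_force: [1.2, 0.6, -0.8]
opening: 0.64
```

```bash
python3 - <<'E'
from go import *
from workcell import camera
show();A=axis(22.5,319);to([A[0],A[1],312])
out=[]
for n in("top","scene"):
    im=camera(n)[:,:,::-1];q=proj(n,[A])[0];x,y=int(q[0])-36,int(q[1])-40
    out.append(cv2.resize(im[y:y+70,x:x+72],None,fx=5.5,fy=5.5,interpolation=cv2.INTER_CUBIC))
cv2.imwrite("pics/a1.png",np.hstack(out))
E
```

```text
t 3.10 pos [579.7  48.4 419.9] psi 3.084 tilt 0.001 j1 -0.11 j6 -1.62 F [ 1.2  0.6 -0.8] M [ 0.032 -0.09  -0.066] open 60.2
travel mm [-0.000e+00  1.000e-01  1.079e+02]
```

View pics/a1.png

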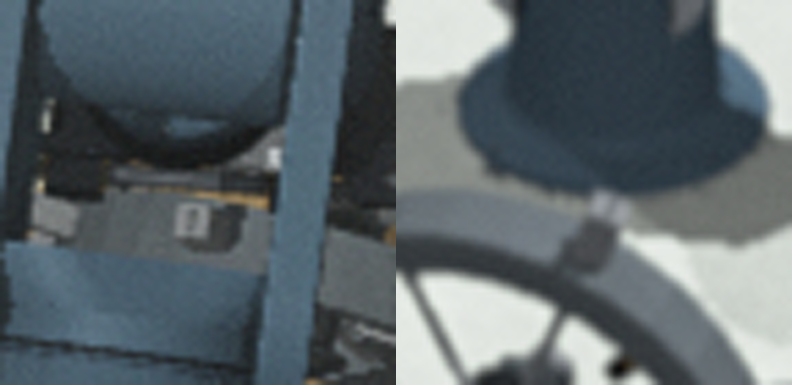

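>>> drive_tool([
  [0,0,0.03],
  [0,0,0.06],
  [0,0,0.08],
  [0,0,0.095],
  [0,0,0.106],
  [0,0,0.106],
  [0,0,0.106],
], roll=[0,0,0,0,0,0,0], jaw=[0.036,0.036,0.036,0.036,0.036,0.036,0.036], newtons=4)

```text
t: 3.9
tool_pos: [580.2, 48.3, 314.9]
eef_rot: [0.001, 0.028, 1.0, -0.0]
contact_force: [0.1, -0.9, -0.0]
opening: 0.381
```

```bash
python3 -c "
from go import *
show()"
```

```text
t 3.90 pos [580.2  48.3 314.9] psi 3.085 tilt 0.002 j1 -0.11 j6 -1.63 F [ 0.1 -0.9 -0. ] M [ 0.038 -0.112  0.05 ] open 35.8
```

>>> drive_tool([
  [0,0,0],
  [0,0,0],
  [0,0,0],
  [0,0,0],
  [0,0,0],
  [0,0,0],
], roll=[0,0,0,0,0,0], jaw=[0.03,0.024,0.01,0.0,0.0,0.0], newtons=4)

```text
t: 4.5
tool_pos: [580.9, 50.7, 316.4]
eef_rot: [0.003, 0.028, 1.0, 0.002]
contact_force: [0.2, 8.5, 2.1]
opening: 0.218
```

```bash
python3 -c "
from go import *
show()"
```

```text
t 4.50 pos [580.9  50.7 316.4] psi 3.086 tilt 0.007 j1 -0.11 j6 -1.63 F [0.2 8.5 2.1] M [ 1.539 -0.339  0.007] open 20.5
```

>>> drive_tool([
  [0,0.001,0.0015],
  [0,0.001,0.0015],
  [0,0.001,0.0015],
], roll=[0,0,0], jaw=[0.0,0.0,0.0])

```text
t: 4.8
tool_pos: [581.1, 51.6, 316.1]
eef_rot: [0.003, 0.028, 1.0, 0.002]
contact_force: [-1.3, -0.1, 6.6]
opening: 0.213
```

```bash
python3 -c "
from go import *
show()"
```

```text
t 4.80 pos [581.1  51.6 316.1] psi 3.086 tilt 0.008 j1 -0.11 j6 -1.62 F [-1.3 -0.1  6.6] M [0.096 0.314 0.007] open 20.0
```

>>> drive_tool([
  [0,0,0],
  [0,0,0],
], roll=[0.12,0.12], jaw=[0.0,0.0], newtons=12)

```text
t: 5.0
tool_pos: [581.2, 51.3, 316.4]
eef_rot: [0.003, 0.088, 0.996, 0.002]
contact_force: [-1.5, -0.7, 2.3]
opening: 0.204
```

```bash
python3 -c "
from go import *
show()"
```

```text
t 5.00 pos [581.2  51.3 316.4] psi 2.966 tilt 0.008 j1 -0.11 j6 -1.50 F [-1.5 -0.7  2.3] M [-0.056  0.059  0.039] open 19.1
```

>>> drive_tool([
  [0,0,0],
  [0,0,0],
], roll=[0.12,0.12], jaw=[0.0,0.0])

```text
t: 5.2
tool_pos: [581.1, 51.1, 316.4]
eef_rot: [0.003, 0.146, 0.989, 0.002]
contact_force: [-2.1, 0.2, 2.8]
opening: 0.206
```

```bash
python3 -c "
from go import *
show()"
```

```text
t 5.20 pos [581.1  51.1 316.4] psi 2.848 tilt 0.008 j1 -0.11 j6 -1.39 F [-2.1  0.2  2.8] M [-0.1    0.094  0.063] open 19.4
```

>>> drive_tool([
  [0,0,0],
  [0,0,0],
], roll=[0.12,0.12], jaw=[0.0,0.0])

```text
t: 5.4
tool_pos: [581.1, 51.0, 316.5]
eef_rot: [0.003, 0.204, 0.979, 0.002]
contact_force: [-1.9, 0.5, 3.2]
opening: 0.205
```

```bash
python3 -c "
from go import *
show()"
```

```text
t 5.40 pos [581.1  51.  316.5] psi 2.731 tilt 0.008 j1 -0.11 j6 -1.27 F [-1.9  0.5  3.2] M [-0.126  0.148  0.013] open 19.2
```

>>> drive_tool([
  [0,0,0],
  [0,0,0],
], roll=[0.12,0.12], jaw=[0.0,0.0])

```text
t: 5.6
tool_pos: [581.1, 50.9, 316.6]
eef_rot: [0.003, 0.26, 0.966, 0.002]
contact_force: [-1.6, -0.1, 3.2]
opening: 0.201
```

```bash
python3 -c "
from go import *
show()"
```

```text
t 5.60 pos [581.1  50.9 316.6] psi 2.616 tilt 0.007 j1 -0.11 j6 -1.15 F [-1.6 -0.1  3.2] M [-0.158  0.226  0.01 ] open 18.9
```

>>> drive_tool([
  [0,0,0],
  [0,0,0],
], roll=[0.12,0.12], jaw=[0.0,0.0])

```text
t: 5.8
tool_pos: [581.1, 50.8, 316.7]
eef_rot: [0.003, 0.315, 0.949, 0.002]
contact_force: [-2.8, -1.1, 3.2]
opening: 0.196
```

```bash
python3 -c "
from go import *
show()"
```

```text
t 5.80 pos [581.1  50.8 316.7] psi 2.501 tilt 0.007 j1 -0.11 j6 -1.04 F [-2.8 -1.1  3.2] M [-0.176  0.199  0.087] open 18.4
```

>>> drive_tool([
  [0,0,0],
  [0,0,0],
], roll=[0.12,0.12], jaw=[0.0,0.0])

```text
t: 6.0
tool_pos: [580.9, 50.8, 316.7]
eef_rot: [0.002, 0.369, 0.929, 0.002]
contact_force: [-1.9, 0.0, 3.0]
opening: 0.206
```

```bash
python3 -c "
from go import *
show()"
```

```text
t 6.00 pos [580.9  50.8 316.7] psi 2.386 tilt 0.007 j1 -0.11 j6 -0.92 F [-1.9  0.   3. ] M [-0.078  0.292  0.189] open 19.3
```

>>> drive_tool([
  [0,0,0],
  [0,0,0],
], roll=[0.12,0.12], jaw=[0.0,0.0])

```text
t: 6.2
tool_pos: [581.0, 50.5, 316.7]
eef_rot: [0.002, 0.421, 0.907, 0.002]
contact_force: [-0.7, -1.5, 2.7]
opening: 0.207
```

```bash
python3 -c "
from go import *
show()"
```

```text
t 6.20 pos [581.   50.5 316.7] psi 2.271 tilt 0.007 j1 -0.11 j6 -0.81 F [-0.7 -1.5  2.7] M [-0.394  0.096  0.221] open 19.5
```

>>> drive_tool([
  [0,0,0],
  [0,0,0],
  [0,0,0],
], roll=[0,0,0], jaw=[0.0,0.0,0.0], newtons=35)

```text
t: 6.5
tool_pos: [581.0, 50.4, 316.8]
eef_rot: [0.003, 0.421, 0.907, 0.002]
contact_force: [-2.1, -2.1, 1.6]
opening: 0.193
```

```bash
python3 -c "
from go import *
show()"
```

```text
t 6.50 pos [581.   50.4 316.8] psi 2.274 tilt 0.007 j1 -0.11 j6 -0.81 F [-2.1 -2.1  1.6] M [-0.396  0.138  0.32 ] open 18.1
```

>>> drive_tool([
  [0,0,0],
  [0,0,0],
], roll=[0.1,0.1], jaw=[0.0,0.0])

```text
t: 6.7
tool_pos: [581.1, 50.3, 316.7]
eef_rot: [0.003, 0.465, 0.885, 0.002]
contact_force: [-0.8, -1.9, 2.7]
opening: 0.192
```

```bash
python3 -c "
from go import *
show()"
```

```text
t 6.70 pos [581.1  50.3 316.7] psi 2.175 tilt 0.007 j1 -0.11 j6 -0.71 F [-0.8 -1.9  2.7] M [-0.406  0.051  0.348] open 18.0
```

>>> drive_tool([
  [0,0,0],
  [0,0,0],
], roll=[0.1,0.1], jaw=[0.0,0.0])

```text
t: 6.9
tool_pos: [580.9, 50.5, 317.0]
eef_rot: [0.002, 0.507, 0.862, 0.002]
contact_force: [-2.1, -0.3, 3.7]
opening: 0.192
```

```bash
python3 -c "
from go import *
show()"
```

```text
t 6.90 pos [580.9  50.5 317. ] psi 2.078 tilt 0.007 j1 -0.11 j6 -0.62 F [-2.1 -0.3  3.7] M [-0.249  0.395  0.291] open 18.0
```

Bite at about psi 2.51 (torque rises from 0.03, then levels at about 0.3). Target end psi is about 0.82.

>>> drive_tool([
  [0,0,0],
  [0,0,0],
  [0,0,0],
  [0,0,0],
  [0,0,0],
], roll=[0.1,0.2,0.3,0.4,0.4], jaw=[0.0,0.0,0.0,0.0,0.0])

```text
t: 7.4
tool_pos: [580.5, 50.5, 317.2]
eef_rot: [0.001, 0.667, 0.745, 0.002]
contact_force: [-4.5, -1.1, 4.0]
opening: 0.19
```

```bash
python3 -c "
from go import *
show()"
```

```text
t 7.40 pos [580.5  50.5 317.2] psi 1.682 tilt 0.006 j1 -0.11 j6 -0.22 F [-4.5 -1.1  4. ] M [-0.458  0.672  0.355] open 17.9
```

>>> drive_tool([
  [0,0,0],
  [0,0,0],
  [0,0,0],
  [0,0,0],
  [0,0,0],
], roll=[0.1,0.2,0.3,0.4,0.4], jaw=[0.0,0.0,0.0,0.0,0.0])

```text
t: 7.9
tool_pos: [580.1, 50.1, 316.8]
eef_rot: [0.001, 0.8, 0.6, 0.002]
contact_force: [-5.6, -2.3, 2.3]
opening: 0.192
```

```bash
python3 -c "
from go import *
show()"
```

```text
t 7.90 pos [580.1  50.1 316.8] psi 1.286 tilt 0.004 j1 -0.11 j6 0.18 F [-5.6 -2.3  2.3] M [-0.849  0.644  0.405] open 18.0
```

>>> drive_tool([
  [0,-0.001,0],
  [0,-0.001,0],
  [0,-0.001,0],
], roll=[0,0,0], jaw=[0.0,0.0,0.0], newtons=55)

```text
t: 8.2
tool_pos: [579.9, 50.0, 316.9]
eef_rot: [0.002, 0.8, 0.6, 0.002]
contact_force: [1.8, -3.6, 1.6]
opening: 0.186
```

```bash
python3 - <<'E'
from go import *
from workcell import camera
show()
out=[]
for n in("top","scene"):
    im=camera(n)[:,:,::-1];q=proj(n,[axis(22.5,319)])[0];x,y=int(q[0])-30,int(q[1])-35
    out.append(cv2.resize(im[y:y+70,x:x+60],None,fx=6.5,fy=6.5,interpolation=cv2.INTER_CUBIC))
cv2.imwrite("pics/a2.png",np.hstack(out))
E
```

```text
t 8.20 pos [579.9  50.  316.9] psi 1.287 tilt 0.006 j1 -0.11 j6 0.17 F [ 1.8 -3.6  1.6] M [-0.995 -0.657  0.382] open 17.5
```

View pics/a2.png

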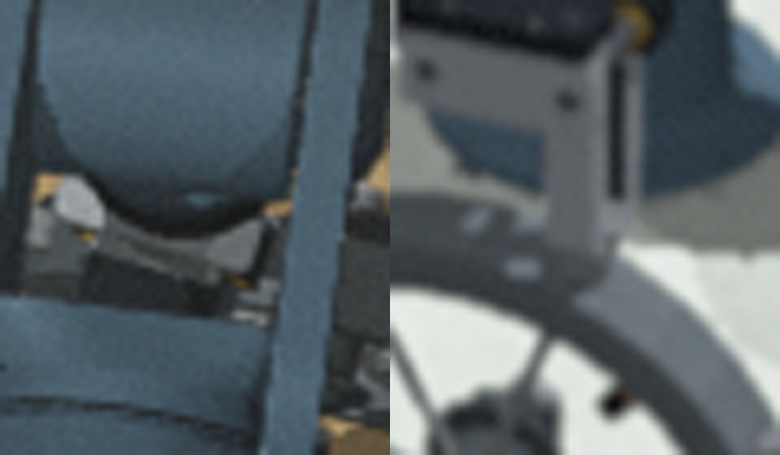

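>>> drive_tool([
  [0,0,0],
  [0,0,0],
  [0,0,0],
  [0,0,0],
  [0,0,0],
  [0,0,0],
], roll=[0.1,0.2,0.3,0.4,0.49,0.49], jaw=[0.0,0.0,0.0,0.0,0.0,0.0], newtons=40)

```text
t: 8.9
tool_pos: [579.5, 49.8, 317.0]
eef_rot: [0.001, 0.922, 0.388, 0.002]
contact_force: [-3.1, -3.9, 2.3]
opening: 0.195
```

```bash
python3 -c "
from go import *
show()"
```

```text
t 8.90 pos [579.5  49.8 317. ] psi 0.798 tilt 0.005 j1 -0.11 j6 0.66 F [-3.1 -3.9  2.3] M [-1.276  0.112  0.487] open 18.3
```

>>> drive_tool([
  [0,0,0],
  [0,0,0],
  [0,0,0],
  [0,0,0],
  [0,0,0],
  [0,0,0],
], roll=[-0.12,-0.24,-0.36,-0.48,-0.48,-0.48], jaw=[0.0,0.0,0.0,0.0,0.0,0.0], newtons=12)

```text
t: 9.5
tool_pos: [579.4, 50.3, 317.3]
eef_rot: [0.001, 0.803, 0.596, 0.002]
contact_force: [-0.8, -1.2, 5.5]
opening: 0.169
```

```bash
python3 -c "
from go import *
show()"
```

```text
t 9.50 pos [579.4  50.3 317.3] psi 1.276 tilt 0.005 j1 -0.11 j6 0.19 F [-0.8 -1.2  5.5] M [-0.102  0.294  0.035] open 15.9
```

>>> drive_tool([
  [0,0,0],
  [0,0,0],
], roll=[0.1,0.1], jaw=[0.0,0.0])

```text
t: 9.7
tool_pos: [579.4, 50.4, 317.4]
eef_rot: [0.001, 0.832, 0.554, 0.002]
contact_force: [-2.0, -1.8, 3.5]
opening: 0.171
```

```bash
python3 -c "
from go import *
show()"
```

```text
t 9.70 pos [579.4  50.4 317.4] psi 1.175 tilt 0.005 j1 -0.11 j6 0.29 F [-2.  -1.8  3.5] M [-0.464  0.07   0.228] open 16.1
```

>>> drive_tool([
  [0,0,0],
  [0,0,0],
], roll=[0.07,0.07], jaw=[0.0,0.0])

```text
t: 9.9
tool_pos: [579.5, 50.5, 317.4]
eef_rot: [0.001, 0.851, 0.526, 0.002]
contact_force: [-0.3, -0.9, 3.5]
opening: 0.177
```

```bash
python3 -c "
from go import *
show()"
```

```text
t 9.90 pos [579.5  50.5 317.4] psi 1.107 tilt 0.005 j1 -0.11 j6 0.36 F [-0.3 -0.9  3.5] M [-0.391  0.068  0.332] open 16.7
```

>>> drive_tool([
  [0,0,0],
  [0,0,0],
], roll=[0.07,0.07], jaw=[0.0,0.0])

```text
t: 10.1
tool_pos: [579.3, 50.4, 317.3]
eef_rot: [0.001, 0.868, 0.497, 0.002]
contact_force: [-2.2, -3.2, 3.6]
opening: 0.182
```

```bash
python3 -c "
from go import *
show()"
```

```text
t 10.10 pos [579.3  50.4 317.3] psi 1.039 tilt 0.004 j1 -0.11 j6 0.42 F [-2.2 -3.2  3.6] M [-0.653  0.187  0.259] open 17.1
```

>>> drive_tool([
  [0,0,0],
  [0,0,0],
], roll=[0.07,0.07], jaw=[0.0,0.0])

```text
t: 10.3
tool_pos: [578.9, 50.1, 317.2]
eef_rot: [0.001, 0.884, 0.467, 0.001]
contact_force: [-3.3, -3.4, 4.0]
opening: 0.185
```

```bash
python3 -c "
from go import *
show()"
```

```text
t 10.30 pos [578.9  50.1 317.2] psi 0.972 tilt 0.003 j1 -0.11 j6 0.49 F [-3.3 -3.4  4. ] M [-0.742  0.409  0.343] open 17.4
```

```bash
python3 - <<'E'
import numpy as np
g=np.linspace(-8,8,33)
side=np.array([(8,v) for v in g]+[(-8,v) for v in g]+[(v,8) for v in g]+[(v,-8) for v in g])
def width(psi,phi,lean,eng,padw=8):
    # axis in x(axle),t plane; origin = axis at mid engagement; heights
    c,s=np.cos(lean),np.sin(lean);H=np.linspace(-40,0,81)  # along axis from end face
    cs,sn=np.cos(phi),np.sin(phi)
    P=[]
    for h in H:
        x=cs*side[:,0]-sn*side[:,1];t=sn*side[:,0]+cs*side[:,1]
        P.append(np.c_[x,t*c+h*s,-t*s+h*c])
    P=np.vstack(P);P=P[P[:,2]>-eng]
    P[:,1]+=eng/2*np.tan(lean)
    n=np.array([np.cos(psi),np.sin(psi)]);m=np.array([-n[1],n[0]])
    P=P[abs(P[:,:2]@m)<=padw]
    d=P[:,:2]@n;return d.max()-d.min()
for lean,eng in((.355,11.5),(.43,13)):
  for deg in(90,80,70,60,45,30,15,0):
    ps=np.radians(deg);D=np.arange(-.5,.51,.02)
    w=np.array([width(ps,ps+d,lean,eng) for d in D]);i=w.argmin()
    print(lean,deg,"lag@min %.2f w %.1f"%(D[i],w[i]),"dw/dphi +-.1:",((w[i+5]-w[i])/.1).round(1) if i<46 else "",((w[i-5]-w[i])/.1).round(1) if i>4 else "")
E
```

```text
0.355 90 lag@min 0.00 w 20.2 dw/dphi +-.1: 16.0 16.0
0.355 80 lag@min 0.00 w 20.4 dw/dphi +-.1: 13.8 12.4
0.355 70 lag@min -0.02 w 20.2 dw/dphi +-.1: 9.6 15.8
0.355 60 lag@min -0.02 w 20.1 dw/dphi +-.1: 8.0 12.8
0.355 45 lag@min -0.02 w 19.4 dw/dphi +-.1: 8.6 13.0
0.355 30 lag@min -0.02 w 18.4 dw/dphi +-.1: 9.7 12.7
0.355 15 lag@min -0.02 w 17.3 dw/dphi +-.1: 9.9 12.7
0.355 0 lag@min 0.00 w 16.0 dw/dphi +-.1: 15.2 15.2
0.43 90 lag@min 0.00 w 21.8 dw/dphi +-.1: 15.9 15.9
0.43 80 lag@min 0.00 w 22.1 dw/dphi +-.1: 13.0 12.6
0.43 70 lag@min -0.02 w 22.0 dw/dphi +-.1: 7.8 13.6
0.43 60 lag@min -0.04 w 21.6 dw/dphi +-.1: 4.9 14.7
0.43 45 lag@min -0.02 w 20.7 dw/dphi +-.1: 7.0 9.3
0.43 30 lag@min -0.02 w 19.4 dw/dphi +-.1: 8.0 9.5
0.43 15 lag@min -0.02 w 17.8 dw/dphi +-.1: 10.0 10.7
0.43 0 lag@min 0.00 w 16.0 dw/dphi +-.1: 15.2 15.2
```

>>> drive_tool([
  [0,0,0],
  [0,0,0],
  [0,0,0],
  [0,0,0],
  [0,0,0],
  [0,0,0],
], roll=[0,0,0.08,0.16,0.24,0.24], jaw=[0.0,0.0,0.0,0.0,0.0,0.0], newtons=60)

```text
t: 10.9
tool_pos: [579.0, 49.7, 317.3]
eef_rot: [0.001, 0.934, 0.359, 0.002]
contact_force: [-2.2, -3.8, 3.7]
opening: 0.165
```

```bash
python3 -c "
from go import *
show()"
```

```text
t 10.90 pos [579.   49.7 317.3] psi 0.733 tilt 0.004 j1 -0.11 j6 0.73 F [-2.2 -3.8  3.7] M [-1.272  0.022  0.45 ] open 15.5
```

>>> drive_tool([
  [0,0,0],
  [0,0,0],
  [0,0,0],
  [0,0,0],
  [0,0,0],
  [0,0,0],
], roll=[-0.12,-0.24,-0.36,-0.42,-0.42,-0.42], jaw=[0.0,0.0,0.0,0.0,0.0,0.0], newtons=12)

```text
t: 11.5
tool_pos: [579.1, 50.5, 317.8]
eef_rot: [0.001, 0.838, 0.546, 0.002]
contact_force: [-2.1, -1.7, 5.0]
opening: 0.169
```

```bash
python3 -c "
from go import *
show()"
```

```text
t 11.50 pos [579.1  50.5 317.8] psi 1.155 tilt 0.004 j1 -0.11 j6 0.31 F [-2.1 -1.7  5. ] M [-0.233  0.295 -0.029] open 15.9
```

>>> drive_tool([
  [0,0,0],
  [0,0,0],
], roll=[0.06,0.06], jaw=[0.0,0.0])

```text
t: 11.7
tool_pos: [579.2, 50.6, 317.9]
eef_rot: [0.001, 0.853, 0.521, 0.002]
contact_force: [-0.7, -2.8, 3.7]
opening: 0.173
```

```bash
python3 -c "
from go import *
show()"
```

```text
t 11.70 pos [579.2  50.6 317.9] psi 1.097 tilt 0.005 j1 -0.11 j6 0.37 F [-0.7 -2.8  3.7] M [-0.7    0.118  0.05 ] open 16.2
```

>>> drive_tool([
  [0,0,0],
  [0,0,0],
], roll=[0.06,0.06], jaw=[0.0,0.0])

```text
t: 11.9
tool_pos: [579.2, 50.6, 317.9]
eef_rot: [0.0, 0.868, 0.496, 0.002]
contact_force: [-1.4, -3.0, 4.4]
opening: 0.172
```

```bash
python3 -c "
from go import *
show()"
```

```text
t 11.90 pos [579.2  50.6 317.9] psi 1.039 tilt 0.005 j1 -0.11 j6 0.42 F [-1.4 -3.   4.4] M [-0.841  0.053  0.09 ] open 16.2
```

>>> drive_tool([
  [0,0,0],
  [0,0,0],
], roll=[0.06,0.06], jaw=[0.0,0.0])

```text
t: 12.1
tool_pos: [579.3, 50.7, 317.9]
eef_rot: [0.0, 0.882, 0.471, 0.003]
contact_force: [-1.8, -3.2, 3.9]
opening: 0.173
```

```bash
python3 -c "
from go import *
show()"
```

```text
t 12.10 pos [579.3  50.7 317.9] psi 0.982 tilt 0.005 j1 -0.11 j6 0.48 F [-1.8 -3.2  3.9] M [-0.7    0.033  0.165] open 16.3
```

A has turned about 1.45 rad past the bite by the re-bite check. I'll add about 0.1 rad, then let go.

>>> drive_tool([
  [0,0,0],
  [0,0,0],
  [0,0,0],
  [0,0,0],
  [0,0,0],
  [0,0,0],
  [0,0,0],
  [0,0,0],
], roll=[0,0,0.1,0.2,0.3,0.35,0.35,0.35], jaw=[0.0,0.0,0.0,0.0,0.0,0.0,0.0,0.0], newtons=60)

```text
t: 12.9
tool_pos: [579.8, 50.2, 318.1]
eef_rot: [0.001, 0.95, 0.312, 0.003]
contact_force: [-0.0, -4.8, 1.5]
opening: 0.163
```

```bash
python3 -c "
from go import *
show()"
```

```text
t 12.90 pos [579.8  50.2 318.1] psi 0.634 tilt 0.006 j1 -0.11 j6 0.83 F [-0.  -4.8  1.5] M [-1.687 -0.812  0.57 ] open 15.3
```

>>> drive_tool([
  [0,0,0],
  [0,0,0],
  [0,0,0],
  [0,0,0],
  [0,0,0],
  [0,0,0],
], roll=[-0.12,-0.24,-0.34,-0.34,-0.34,-0.34], jaw=[0.0,0.0,0.0,0.0,0.0,0.0], newtons=12)

```text
t: 13.5
tool_pos: [579.6, 51.8, 318.0]
eef_rot: [-0.0, 0.884, 0.468, 0.003]
contact_force: [0.2, 5.5, 2.7]
opening: 0.178
```

```bash
python3 -c "
from go import *
show()"
```

```text
t 13.50 pos [579.6  51.8 318. ] psi 0.973 tilt 0.007 j1 -0.11 j6 0.49 F [0.2 5.5 2.7] M [ 1.073 -0.054 -0.034] open 16.8
```

>>> drive_tool([
  [0,0,0],
  [0,0,0],
], roll=[0.06,0.06], jaw=[0.0,0.0])

```text
t: 13.7
tool_pos: [579.7, 51.9, 318.0]
eef_rot: [-0.001, 0.898, 0.441, 0.004]
contact_force: [0.9, 2.3, 2.4]
opening: 0.178
```

```bash
python3 -c "
from go import *
show()"
```

```text
t 13.70 pos [579.7  51.9 318. ] psi 0.913 tilt 0.007 j1 -0.11 j6 0.55 F [0.9 2.3 2.4] M [ 0.275 -0.282  0.   ] open 16.7
```

>>> drive_tool([
  [0,0,0],
  [0,0,0],
], roll=[0.06,0.06], jaw=[0.0,0.0])

```text
t: 13.9
tool_pos: [579.8, 51.9, 318.0]
eef_rot: [-0.001, 0.91, 0.414, 0.004]
contact_force: [1.2, 1.3, 3.2]
opening: 0.177
```

```bash
python3 -c "
from go import *
show()"
```

```text
t 13.90 pos [579.8  51.9 318. ] psi 0.853 tilt 0.008 j1 -0.11 j6 0.61 F [1.2 1.3 3.2] M [ 0.144 -0.403  0.117] open 16.6
```

A's thread stands about 1.6 rad past the bite. I'll release it, rise and go to B.

>>> drive_tool([
  [0,0,0],
  [0,0,0],
  [0,0,0],
  [0,0,-0.03],
  [0,0,-0.07],
  [0,0,-0.102],
  [0,0,-0.102],
], roll=[0,0,0,0,0,0,0], jaw=[0.036,0.036,0.036,0.036,0.036,0.036,0.036], newtons=5)

```text
t: 14.6
tool_pos: [580.5, 51.2, 425.7]
eef_rot: [0.002, 0.91, 0.414, 0.008]
contact_force: [0.1, 1.1, 0.4]
opening: 0.382
```

```bash
python3 - <<'E'
from go import *
show();B=axis(-22.5,317);to([B[0],B[1],420])
E
```

```text
t 14.60 pos [580.5  51.2 425.7] psi 0.854 tilt 0.016 j1 -0.11 j6 0.61 F [0.1 1.1 0.4] M [-0.067  0.012  0.006] open 35.9
travel mm [-105.    52.1    5.7]
```

>>> drive_tool([
  [-0.03,0.015,0.0],
  [-0.06,0.03,0.0],
  [-0.09,0.045,0.0],
  [-0.105,0.052,0.005],
  [-0.105,0.052,0.005],
  [-0.105,0.052,0.005],
  [-0.105,0.052,0.005],
  [-0.105,0.052,0.005],
  [-0.105,0.052,0.005],
  [-0.105,0.052,0.005],
  [-0.105,0.052,0.005],
  [-0.105,0.052,0.005],
], roll=[-0.15,-0.3,-0.45,-0.6,-0.75,-0.9,-1.05,-1.2,-1.35,-1.5,-1.65,-1.65], jaw=[0.036,0.036,0.036,0.036,0.036,0.036,0.036,0.036,0.036,0.036,0.036,0.036])

```text
t: 15.8
tool_pos: [550.3, -62.1, 418.3]
eef_rot: [0.006, 0.314, 0.95, 0.004]
contact_force: [0.7, -0.3, -0.4]
opening: 0.387
```

>>> drive_tool([
  [0,0,0],
  [0,0,0],
  [0,0,0],
  [0,0,0],
  [0,0,0],
  [0,0,0],
], roll=[-0.15,-0.3,-0.45,-0.6,-0.67,-0.67], jaw=[0.036,0.036,0.036,0.036,0.036,0.036])

```text
t: 16.4
tool_pos: [550.1, -62.1, 417.2]
eef_rot: [0.006, -0.014, 1.0, 0.002]
contact_force: [-0.0, 0.6, -0.3]
opening: 0.383
```

```bash
python3 - <<'E'
from go import *
from workcell import camera
show();B=axis(-22.5,317);to([B[0],B[1],312])
out=[]
for n in("top","scene"):
    im=np.mean([camera(n).astype(float) for _ in range(4)],0).astype(np.uint8)[:,:,::-1]
    for d in (22.5,-22.5):
        q=proj(n,[axis(d,317)])[0];x,y=int(q[0])-15,int(q[1])-15
        out.append(cv2.resize(im[y:y+30,x:x+30],None,fx=10,fy=10,interpolation=cv2.INTER_CUBIC))
cv2.imwrite("pics/b1.png",np.vstack([np.hstack(out[:2]),np.hstack(out[2:])]))
E
```

```text
t 16.40 pos [550.1 -62.1 417.2] psi 3.171 tilt 0.012 j1 -0.32 j6 -1.92 F [-0.   0.6 -0.3] M [-0.001 -0.109 -0.017] open 36.0
travel mm [-7.000e-01 -1.000e-01  1.052e+02]
```

View pics/b1.png

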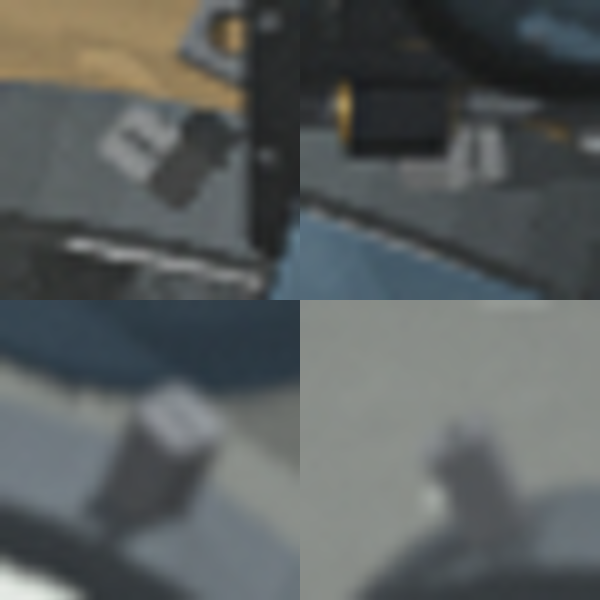

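A's slot now runs as "\" (about 125° clockwise from where it stood), which agrees with the turn. B is untouched. I'll go down on B and close gently.

>>> drive_tool([
  [0,0,0.03],
  [0,0,0.06],
  [0,0,0.08],
  [0,0,0.095],
  [0,0,0.105],
  [0,0,0.105],
  [0,0,0.105],
], roll=[0,0,0,0,0,0,0], jaw=[0.036,0.036,0.036,0.036,0.036,0.036,0.036], newtons=4)

```text
t: 17.5
tool_pos: [552.1, -61.8, 314.2]
eef_rot: [0.007, -0.016, 1.0, 0.002]
contact_force: [-0.6, -0.3, 0.4]
opening: 0.382
```

```bash
python3 -c "
from go import *
show()"
```

```text
t 17.50 pos [552.1 -61.8 314.2] psi 3.173 tilt 0.015 j1 -0.32 j6 -1.92 F [-0.6 -0.3  0.4] M [ 0.096 -0.156  0.054] open 35.9
```

>>> drive_tool([
  [0,0,0],
  [0,0,0],
  [0,0,0],
  [0,0,0],
  [0,0,0],
  [0,0,0],
], roll=[0,0,0,0,0,0], jaw=[0.03,0.024,0.01,0.0,0.0,0.0], newtons=4)

```text
t: 18.1
tool_pos: [552.6, -60.2, 315.2]
eef_rot: [0.008, -0.016, 1.0, 0.003]
contact_force: [0.8, 6.4, 1.1]
opening: 0.211
```

```bash
python3 -c "
from go import *
show()"
```

```text
t 18.10 pos [552.6 -60.2 315.2] psi 3.174 tilt 0.018 j1 -0.32 j6 -1.92 F [0.8 6.4 1.1] M [ 1.204 -0.272  0.046] open 19.8
```

>>> drive_tool([
  [0,0.001,0.002],
  [0,0.001,0.002],
  [0,0.001,0.002],
], roll=[0,0,0], jaw=[0.0,0.0,0.0])

```text
t: 18.4
tool_pos: [553.0, -59.6, 314.8]
eef_rot: [0.009, -0.016, 1.0, 0.002]
contact_force: [-0.9, 0.2, 5.5]
opening: 0.209
```

```bash
python3 -c "
from go import *
show()"
```

```text
t 18.40 pos [553.  -59.6 314.8] psi 3.174 tilt 0.019 j1 -0.32 j6 -1.92 F [-0.9  0.2  5.5] M [0.049 0.174 0.024] open 19.7
```

>>> drive_tool([
  [0,0,0],
  [0,0,0],
], roll=[0.08,0.08], jaw=[0.0,0.0], newtons=12)

```text
t: 18.6
tool_pos: [552.9, -59.8, 315.0]
eef_rot: [0.009, 0.024, 1.0, 0.003]
contact_force: [-0.8, -0.2, 2.1]
opening: 0.203
```

```bash
python3 -c "
from go import *
show()"
```

```text
t 18.60 pos [552.9 -59.8 315. ] psi 3.094 tilt 0.019 j1 -0.32 j6 -1.84 F [-0.8 -0.2  2.1] M [0.083 0.12  0.052] open 19.1
```

>>> drive_tool([
  [0,0,0],
  [0,0,0],
], roll=[0.08,0.08], jaw=[0.0,0.0])

```text
t: 18.8
tool_pos: [552.9, -59.9, 315.0]
eef_rot: [0.009, 0.063, 0.998, 0.003]
contact_force: [-1.5, 0.5, 1.1]
opening: 0.199
```

```bash
python3 -c "
from go import *
show()"
```

```text
t 18.80 pos [552.9 -59.9 315. ] psi 3.015 tilt 0.019 j1 -0.32 j6 -1.76 F [-1.5  0.5  1.1] M [0.051 0.041 0.089] open 18.7
```

>>> drive_tool([
  [0,0,0],
  [0,0,0],
], roll=[0.08,0.08], jaw=[0.0,0.0])

```text
t: 19.0
tool_pos: [553.0, -60.1, 314.9]
eef_rot: [0.009, 0.102, 0.995, 0.003]
contact_force: [0.3, -1.0, 0.4]
opening: 0.199
```

```bash
python3 -c "
from go import *
show()"
```

```text
t 19.00 pos [553.  -60.1 314.9] psi 2.937 tilt 0.019 j1 -0.32 j6 -1.68 F [ 0.3 -1.   0.4] M [ 0.017 -0.131  0.059] open 18.7
```

>>> drive_tool([
  [0,0,0],
  [0,0,0],
], roll=[0.08,0.08], jaw=[0.0,0.0])

```text
t: 19.2
tool_pos: [553.0, -60.3, 315.0]
eef_rot: [0.009, 0.14, 0.99, 0.003]
contact_force: [-0.7, -0.7, 1.2]
opening: 0.201
```

```bash
python3 -c "
from go import *
show()"
```

```text
t 19.20 pos [553.  -60.3 315. ] psi 2.860 tilt 0.019 j1 -0.32 j6 -1.61 F [-0.7 -0.7  1.2] M [-0.063 -0.068 -0.008] open 18.9
```

>>> drive_tool([
  [0,0,0],
  [0,0,0],
], roll=[0.08,0.08], jaw=[0.0,0.0])

```text
t: 19.4
tool_pos: [553.0, -60.5, 315.1]
eef_rot: [0.009, 0.178, 0.984, 0.003]
contact_force: [-0.6, -0.6, 1.8]
opening: 0.197
```

```bash
python3 -c "
from go import *
show()"
```

```text
t 19.40 pos [553.  -60.5 315.1] psi 2.783 tilt 0.019 j1 -0.32 j6 -1.53 F [-0.6 -0.6  1.8] M [-0.119  0.015  0.028] open 18.6
```

>>> drive_tool([
  [0,0,0],
  [0,0,0],
], roll=[0.1,0.1], jaw=[0.0,0.0])

```text
t: 19.6
tool_pos: [553.0, -60.8, 315.2]
eef_rot: [0.009, 0.226, 0.974, 0.003]
contact_force: [-1.1, -0.8, 1.9]
opening: 0.194
```

```bash
python3 -c "
from go import *
show()"
```

```text
t 19.60 pos [553.  -60.8 315.2] psi 2.687 tilt 0.019 j1 -0.32 j6 -1.43 F [-1.1 -0.8  1.9] M [-0.197  0.084  0.064] open 18.2
```

>>> drive_tool([
  [0,0,0],
  [0,0,0],
], roll=[0.1,0.1], jaw=[0.0,0.0])

```text
t: 19.8
tool_pos: [553.0, -61.2, 315.3]
eef_rot: [0.009, 0.272, 0.962, 0.003]
contact_force: [-1.8, -1.6, 1.4]
opening: 0.197
```

```bash
python3 -c "
from go import *
show()"
```

```text
t 19.80 pos [553.  -61.2 315.3] psi 2.590 tilt 0.019 j1 -0.32 j6 -1.34 F [-1.8 -1.6  1.4] M [-0.362 -0.055  0.169] open 18.5
```

>>> drive_tool([
  [0,0,0],
  [0,0,0],
], roll=[0.1,0.1], jaw=[0.0,0.0])

```text
t: 20.0
tool_pos: [553.3, -61.7, 315.5]
eef_rot: [0.009, 0.318, 0.948, 0.003]
contact_force: [0.3, -3.3, 1.1]
opening: 0.198
```

```bash
python3 -c "
from go import *
show()"
```

```text
t 20.00 pos [553.3 -61.7 315.5] psi 2.495 tilt 0.020 j1 -0.32 j6 -1.24 F [ 0.3 -3.3  1.1] M [-0.585 -0.057  0.131] open 18.6
```

>>> drive_tool([
  [0,0,0],
  [0,0,0],
], roll=[0.1,0.1], jaw=[0.0,0.0])

```text
t: 20.2
tool_pos: [553.6, -62.4, 315.7]
eef_rot: [0.01, 0.363, 0.932, 0.003]
contact_force: [-0.1, -5.5, 1.3]
opening: 0.2
```

```bash
python3 -c "
from go import *
show()"
```

```text
t 20.20 pos [553.6 -62.4 315.7] psi 2.399 tilt 0.021 j1 -0.32 j6 -1.15 F [-0.1 -5.5  1.3] M [-0.813 -0.352  0.17 ] open 18.8
```

>>> drive_tool([
  [0,0,0],
  [0,0,0],
], roll=[0.1,0.1], jaw=[0.0,0.0])

```text
t: 20.4
tool_pos: [553.9, -63.1, 315.8]
eef_rot: [0.01, 0.407, 0.913, 0.003]
contact_force: [-0.1, -5.2, 0.6]
opening: 0.201
```

```bash
python3 -c "
from go import *
show()"
```

```text
t 20.40 pos [553.9 -63.1 315.8] psi 2.303 tilt 0.022 j1 -0.32 j6 -1.05 F [-0.1 -5.2  0.6] M [-0.974 -0.223  0.207] open 18.9
```

Torque rises from about psi 2.65, but the tool drifted sideways. I'll roll back, recentre and feel it again.

>>> drive_tool([
  [0,0,0],
  [0,0,0],
  [0,0,0],
  [0,0,0],
  [0,0,0],
  [0,0,0],
  [0,0,0],
], roll=[-0.12,-0.24,-0.36,-0.48,-0.55,-0.55,-0.55], jaw=[0.036,0.036,0.036,0.036,0.036,0.036,0.036], newtons=6)

```text
t: 21.1
tool_pos: [553.7, -62.5, 315.4]
eef_rot: [0.01, 0.143, 0.99, 0.001]
contact_force: [-0.1, -0.7, 0.4]
opening: 0.381
```

```bash
python3 -c "
from go import *
show();to([553,-60.3,314])"
```

```text
t 21.10 pos [553.7 -62.5 315.4] psi 2.855 tilt 0.021 j1 -0.32 j6 -1.60 F [-0.1 -0.7  0.4] M [ 0.034 -0.107 -0.052] open 35.8
travel mm [1.3 2.  1.4]
```

>>> drive_tool([
  [0.0013,0.002,0.0025],
  [0.0013,0.002,0.0025],
  [0.0013,0.002,0.0025],
  [0.0013,0.002,0.0025],
  [0.0013,0.002,0.0025],
  [0.0013,0.002,0.0025],
  [0.0013,0.002,0.0025],
], roll=[0,0,0,0,0,0,0], jaw=[0.036,0.03,0.02,0.0,0.0,0.0,0.0], newtons=6)

```text
t: 21.8
tool_pos: [553.1, -60.1, 312.8]
eef_rot: [0.01, 0.143, 0.99, 0.001]
contact_force: [0.7, 1.6, -1.4]
opening: 0.22
```

```bash
python3 -c "
from go import *
show()"
```

```text
t 21.80 pos [553.1 -60.1 312.8] psi 2.855 tilt 0.021 j1 -0.31 j6 -1.60 F [ 0.7  1.6 -1.4] M [ 0.303 -0.191 -0.037] open 20.6
```

>>> drive_tool([
  [0,0,0],
  [0,0,0],
  [0,0,0],
], roll=[0,0.06,0.06], jaw=[0.0,0.0,0.0], newtons=20)

```text
t: 22.1
tool_pos: [553.3, -60.2, 313.0]
eef_rot: [0.011, 0.173, 0.985, 0.001]
contact_force: [1.4, 0.7, -0.6]
opening: 0.201
```

```bash
python3 -c "
from go import *
show()"
```

```text
t 22.10 pos [553.3 -60.2 313. ] psi 2.795 tilt 0.021 j1 -0.31 j6 -1.54 F [ 1.4  0.7 -0.6] M [ 0.218 -0.276  0.031] open 18.9
```

>>> drive_tool([
  [0,0,0],
  [0,0,0],
], roll=[0.06,0.06], jaw=[0.0,0.0])

```text
t: 22.3
tool_pos: [553.4, -60.4, 313.1]
eef_rot: [0.011, 0.201, 0.979, 0.001]
contact_force: [0.6, 0.3, 0.3]
opening: 0.202
```

```bash
python3 -c "
from go import *
show()"
```

```text
t 22.30 pos [553.4 -60.4 313.1] psi 2.736 tilt 0.022 j1 -0.32 j6 -1.48 F [0.6 0.3 0.3] M [ 0.091 -0.364  0.062] open 19.0
```

>>> drive_tool([
  [0,0,0],
  [0,0,0],
], roll=[0.06,0.06], jaw=[0.0,0.0])

```text
t: 22.5
tool_pos: [553.5, -60.6, 313.2]
eef_rot: [0.011, 0.23, 0.973, 0.001]
contact_force: [1.7, -1.6, -0.3]
opening: 0.196
```

```bash
python3 -c "
from go import *
show()"
```

```text
t 22.50 pos [553.5 -60.6 313.2] psi 2.678 tilt 0.022 j1 -0.32 j6 -1.42 F [ 1.7 -1.6 -0.3] M [ 0.036 -0.317  0.123] open 18.4
```

>>> drive_tool([
  [0,0,0],
  [0,0,0],
], roll=[0.06,0.06], jaw=[0.0,0.0])

```text
t: 22.7
tool_pos: [553.6, -60.9, 313.2]
eef_rot: [0.011, 0.258, 0.966, 0.002]
contact_force: [0.2, -0.7, 0.0]
opening: 0.198
```

```bash
python3 -c "
from go import *
show()"
```

```text
t 22.70 pos [553.6 -60.9 313.2] psi 2.620 tilt 0.023 j1 -0.32 j6 -1.37 F [ 0.2 -0.7  0. ] M [ 0.041 -0.373  0.232] open 18.6
```

>>> drive_tool([
  [0,0,0],
  [0,0,0],
], roll=[0.06,0.06], jaw=[0.0,0.0])

```text
t: 22.9
tool_pos: [553.8, -61.1, 313.3]
eef_rot: [0.011, 0.285, 0.958, 0.002]
contact_force: [1.9, -2.1, -0.9]
opening: 0.199
```

```bash
python3 -c "
from go import *
show()"
```

```text
t 22.90 pos [553.8 -61.1 313.3] psi 2.563 tilt 0.023 j1 -0.32 j6 -1.31 F [ 1.9 -2.1 -0.9] M [-0.073 -0.394  0.282] open 18.7
```

>>> drive_tool([
  [0,0,0],
  [0,0,0],
], roll=[0.06,0.06], jaw=[0.0,0.0])

```text
t: 23.1
tool_pos: [553.9, -61.5, 313.4]
eef_rot: [0.012, 0.313, 0.95, 0.002]
contact_force: [1.6, -1.5, -1.4]
opening: 0.197
```

```bash
python3 -c "
from go import *
show()"
```

```text
t 23.10 pos [553.9 -61.5 313.4] psi 2.505 tilt 0.024 j1 -0.32 j6 -1.25 F [ 1.6 -1.5 -1.4] M [-0.207 -0.436  0.28 ] open 18.5
```

>>> drive_tool([
  [0,0,0],
  [0,0,0],
], roll=[0.06,0.06], jaw=[0.0,0.0])

```text
t: 23.3
tool_pos: [554.1, -61.8, 313.5]
eef_rot: [0.012, 0.34, 0.94, 0.002]
contact_force: [1.3, -2.3, -1.2]
opening: 0.196
```

```bash
python3 -c "
from go import *
show()"
```

```text
t 23.30 pos [554.1 -61.8 313.5] psi 2.448 tilt 0.024 j1 -0.32 j6 -1.19 F [ 1.3 -2.3 -1.2] M [-0.345 -0.423  0.307] open 18.4
```

Clean ramp: bite at psi 2.725, levelling at 0.3 N·m. The goal is a re-bite at psi -0.415. I'll turn on with a firm grip.

>>> drive_tool([
  [0,0,0],
  [0,0,0],
  [0,0,0],
  [0,0,0],
  [0,0,0],
  [0,0,0],
  [0,0,0],
], roll=[0,0.1,0.2,0.3,0.4,0.5,0.5], jaw=[0.0,0.0,0.0,0.0,0.0,0.0,0.0], newtons=50)

```text
t: 24.0
tool_pos: [553.2, -64.2, 314.3]
eef_rot: [0.012, 0.562, 0.827, 0.002]
contact_force: [-4.6, -9.2, 1.5]
opening: 0.167
```

```bash
python3 -c "
from go import *
show()"
```

```text
t 24.00 pos [553.2 -64.2 314.3] psi 1.948 tilt 0.024 j1 -0.32 j6 -0.69 F [-4.6 -9.2  1.5] M [-1.491  0.567  0.265] open 15.7
```

>>> drive_tool([
  [0,0,0],
  [0,0,0],
  [0,0,0],
  [0,0,0],
  [0,0,0],
  [0,0,0],
], roll=[0.1,0.2,0.3,0.4,0.5,0.5], jaw=[0.0,0.0,0.0,0.0,0.0,0.0])

```text
t: 24.6
tool_pos: [550.3, -65.6, 314.3]
eef_rot: [0.009, 0.749, 0.662, 0.0]
contact_force: [-10.2, -5.5, 2.9]
opening: 0.171
```

```bash
python3 -c "
from go import *
show()"
```

```text
t 24.60 pos [550.3 -65.6 314.3] psi 1.448 tilt 0.019 j1 -0.32 j6 -0.20 F [-10.2  -5.5   2.9] M [-0.926  1.972  0.458] open 16.1
```

The tool has been dragged about 5 mm off B's axis. I'll release, look and recentre.

>>> drive_tool([
  [0,0,0],
  [0,0,0],
  [0,0,0],
  [0,0,-0.03],
  [0,0,-0.07],
  [0,0,-0.1],
  [0,0,-0.1],
], roll=[0,0,0,0,0,0,0], jaw=[0.036,0.036,0.036,0.036,0.036,0.036,0.036], newtons=6)

```text
t: 25.3
tool_pos: [550.5, -64.3, 420.1]
eef_rot: [0.013, 0.749, 0.663, 0.003]
contact_force: [0.1, -0.2, 0.2]
opening: 0.386
```

```bash
python3 - <<'E'
from go import *
from workcell import camera
show()
im={n:np.mean([camera(n).astype(float) for _ in range(6)],0).astype(np.uint8)[:,:,::-1].copy() for n in("top","scene")}
# shift of right/left parts of the wheel: patch match against the first picture (scene), nipple patches
old=np.load("sceneavg.npy")
for d in(67.5,112.5,-67.5,157.5,-112.5,22.5,-22.5):
    q=proj("scene",world(p,[nip(p[3],d,150)]))[0];x,y=int(q[0]),int(q[1])
    t=old[y-9:y+10,x-9:x+10];s=im["scene"][y-15:y+16,x-15:x+16]
    r=cv2.matchTemplate(s,t,cv2.TM_CCOEFF_NORMED);_,v,_,l=cv2.minMaxLoc(r)
    k=proj("scene",world(p,[nip(p[3]+.05,d,150)]))[0]-q
    print(d,"shift",np.array(l)-6,"score %.2f"%v,"per +.05 rad",k.round(1))
c=[]
for n in("top","scene"):
    q=proj(n,[axis(-22.5,317)])[0];x,y=int(q[0])-20,int(q[1])-20
    for m in(np.load(n+"avg.npy"),im[n]):
        c.append(cv2.resize(m[y:y+40,x:x+40],None,fx=7.5,fy=7.5,interpolation=cv2.INTER_CUBIC))
cv2.imwrite("pics/b2.png",np.vstack([np.hstack(c[:2]),np.hstack(c[2:])]))
E
```

```text
t 25.30 pos [550.5 -64.3 420.1] psi 1.449 tilt 0.028 j1 -0.32 j6 -0.20 F [ 0.1 -0.2  0.2] M [-0.027 -0.046 -0.016] open 36.3
67.5 shift [0 0] score 0.99 per +.05 rad [1.1 2.5]
112.5 shift [0 0] score 0.98 per +.05 rad [-1.2  1.7]
-67.5 shift [ 6 -6] score 0.66 per +.05 rad [ 0.7 -2. ]
157.5 shift [0 0] score 0.99 per +.05 rad [-2.4  0.1]
-112.5 shift [0 0] score 1.00 per +.05 rad [-1.2 -2.2]
22.5 shift [1 0] score 0.72 per +.05 rad [2.8 1.6]
-22.5 shift [0 0] score 0.99 per +.05 rad [ 2.6 -0.5]
```

View pics/b2.png

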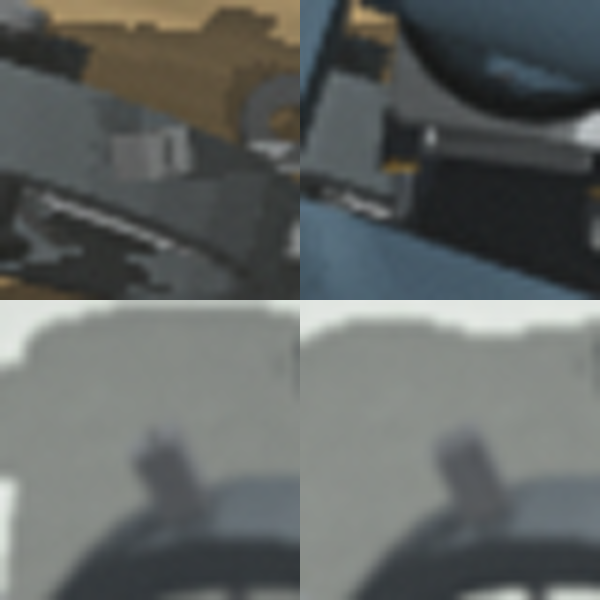

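```bash
cat >> go.py <<'E'
from scipy.spatial.transform import Rotation
def to(P):
    s=observe();w,x,y,z=s["eef_rot"];R=Rotation.from_quat([x,y,z,w]).as_matrix()
    print("travel mm",np.round(R.T@(np.array(P)-s["tool_pos"]),1),"tool z",R[:,2].round(3))
E
python3 -c "
from go import *
to([550,-60.5,313])"
```

```text
travel mm [  5.   -0.8 100.9] tool z [ 0.013 -0.013 -1.   ]
```

>>> drive_tool([
  [0.005,-0.0008,0.03],
  [0.005,-0.0008,0.06],
  [0.005,-0.0008,0.08],
  [0.005,-0.0008,0.092],
  [0.005,-0.0008,0.1],
  [0.005,-0.0008,0.1],
  [0.005,-0.0008,0.1],
  [0.005,-0.0008,0.1],
], roll=[-0.1,-0.2,-0.2,-0.2,-0.2,-0.2,-0.2,-0.2], jaw=[0.036,0.036,0.036,0.036,0.036,0.036,0.036,0.036])

```text
t: 26.7
tool_pos: [550.6, -60.7, 315.3]
eef_rot: [0.01, 0.679, 0.734, -0.0]
contact_force: [0.3, 1.0, -0.9]
opening: 0.385
```

>>> drive_tool([
  [0,0,0],
  [0,0,0],
  [0,0,0],
  [0,0,0],
  [0,0,0],
], roll=[0,0,0,0,0], jaw=[0.024,0.01,0.0,0.0,0.0], newtons=5)

```text
t: 27.2
tool_pos: [550.5, -60.8, 315.8]
eef_rot: [0.01, 0.679, 0.734, -0.0]
contact_force: [-2.5, -0.3, 3.0]
opening: 0.192
```

```bash
python3 -c "
from go import *
show()"
```

```text
t 27.20 pos [550.5 -60.8 315.8] psi 1.648 tilt 0.021 j1 -0.31 j6 -0.39 F [-2.5 -0.3  3. ] M [-0.087  0.424 -0.005] open 18.0
```

>>> drive_tool([
  [0,-0.0007,0.002],
  [0,-0.0007,0.002],
  [0,-0.0007,0.002],
  [0,-0.0007,0.002],
  [0,-0.0007,0.002],
  [0,-0.0007,0.002],
  [0,-0.0007,0.002],
  [0,-0.0007,0.002],
], roll=[0,0,0.1,0.2,0.3,0.4,0.5,0.5], jaw=[0.0,0.0,0.0,0.0,0.0,0.0,0.0,0.0], newtons=50)

```text
t: 28.0
tool_pos: [549.8, -60.5, 315.5]
eef_rot: [0.01, 0.84, 0.543, 0.003]
contact_force: [-3.9, 0.3, 7.4]
opening: 0.177
```

```bash
python3 -c "
from go import *
show();to([549.8,-60.8,314.5])"
```

```text
t 28.00 pos [549.8 -60.5 315.5] psi 1.148 tilt 0.021 j1 -0.31 j6 0.11 F [-3.9  0.3  7.4] M [0.354 0.905 0.465] open 16.6
travel mm [-0.3  0.1  1. ] tool z [ 0.016 -0.014 -1.   ]
```

>>> drive_tool([
  [-0.0002,-0.0005,0],
  [-0.0002,-0.0005,0],
  [-0.0002,-0.0005,0],
  [-0.0002,-0.0005,0],
  [-0.0002,-0.0005,0],
  [-0.0002,-0.0005,0],
], roll=[0.1,0.2,0.3,0.4,0.5,0.5], jaw=[0.0,0.0,0.0,0.0,0.0,0.0], newtons=60)

```text
t: 28.6
tool_pos: [549.6, -60.3, 317.1]
eef_rot: [0.009, 0.948, 0.318, 0.006]
contact_force: [-2.1, 1.0, 7.6]
opening: 0.166
```

```bash
python3 -c "
from go import *
show();to([549.8,-60.8,314.5])"
```

```text
t 28.60 pos [549.6 -60.3 317.1] psi 0.647 tilt 0.022 j1 -0.31 j6 0.61 F [-2.1  1.   7.6] M [0.237 0.673 0.483] open 15.6
travel mm [-0.1  0.5  2.6] tool z [ 0.017 -0.014 -1.   ]
```

>>> drive_tool([
  [0,0,0],
  [0,0,0],
  [0,0,0],
  [0,0,0],
  [0,0,0],
  [0,0,0],
], roll=[0.1,0.2,0.3,0.4,0.5,0.5], jaw=[0.0,0.0,0.0,0.0,0.0,0.0])

```text
t: 29.2
tool_pos: [549.6, -60.3, 318.1]
eef_rot: [0.008, 0.997, 0.073, 0.008]
contact_force: [-4.1, -1.6, 5.7]
opening: 0.164
```

```bash
python3 -c "
from go import *
show();to([549.8,-60.8,314.5])"
```

```text
t 29.20 pos [549.6 -60.3 318.1] psi 0.147 tilt 0.023 j1 -0.31 j6 1.11 F [-4.1 -1.6  5.7] M [0.128 0.754 0.293] open 15.4
travel mm [0.1 0.5 3.6] tool z [ 0.018 -0.014 -1.   ]
```

The tool is riding up the head. I'll regrip lower.

>>> drive_tool([
  [0,0,0],
  [0,0,0],
  [0,0,0.003],
  [0,0,0.006],
  [0,0,0.006],
  [0,0,0.006],
  [0,0,0.006],
], roll=[0,0,-0.1,-0.2,-0.2,-0.2,-0.2], jaw=[0.036,0.036,0.036,0.036,0.036,0.036,0.036], newtons=6)

```text
t: 29.9
tool_pos: [549.7, -60.3, 312.0]
eef_rot: [0.009, 0.985, 0.172, 0.007]
contact_force: [0.5, -0.3, 0.0]
opening: 0.385
```

```bash
python3 -c "
from go import *
show();to([549.8,-60.3,313])"
```

```text
t 29.90 pos [549.7 -60.3 312. ] psi 0.345 tilt 0.023 j1 -0.31 j6 0.92 F [ 0.5 -0.3  0. ] M [ 0.04  -0.05  -0.027] open 36.2
travel mm [ 0.1  0.  -1. ] tool z [ 0.018 -0.014 -1.   ]
```

>>> drive_tool([
  [0,0,0.001],
  [0,0,0.001],
  [0,0,0.001],
  [0,0,0.001],
  [0,0,0.001],
], roll=[0,0,0,0,0], jaw=[0.024,0.01,0.0,0.0,0.0], newtons=6)

```text
t: 30.4
tool_pos: [549.6, -59.7, 310.8]
eef_rot: [0.008, 0.985, 0.172, 0.007]
contact_force: [-1.2, 4.3, -0.7]
opening: 0.22
```

```bash
python3 -c "
from go import *
show();to([549.8,-60.3,313])"
```

```text
t 30.40 pos [549.6 -59.7 310.8] psi 0.346 tilt 0.021 j1 -0.31 j6 0.92 F [-1.2  4.3 -0.7] M [0.812 0.187 0.054] open 20.7
travel mm [ 0.1  0.7 -2.2] tool z [ 0.017 -0.013 -1.   ]
```

>>> drive_tool([
  [0.0002,-0.0007,-0.0015],
  [0.0002,-0.0007,-0.0015],
  [0.0002,-0.0007,-0.0015],
  [0.0002,-0.0007,-0.0015],
  [0.0002,-0.0007,-0.0015],
], roll=[0,-0.1,-0.2,-0.2,-0.2], jaw=[0.0,0.0,0.0,0.0,0.0], newtons=20)

```text
t: 30.9
tool_pos: [549.1, -60.0, 311.7]
eef_rot: [0.009, 0.963, 0.268, 0.006]
contact_force: [-1.7, -3.9, -3.5]
opening: 0.196
```

>>> drive_tool([
  [0,0,0],
  [0,0,0],
], roll=[0.1,0.1], jaw=[0.0,0.0])

```text
t: 31.1
tool_pos: [548.9, -59.8, 311.7]
eef_rot: [0.009, 0.976, 0.219, 0.006]
contact_force: [-2.0, -0.3, -2.2]
opening: 0.198
```

```bash
python3 -c "
from go import *
show()"
```

```text
t 31.10 pos [548.9 -59.8 311.7] psi 0.442 tilt 0.021 j1 -0.31 j6 0.82 F [-2.  -0.3 -2.2] M [0.133 0.421 0.073] open 18.6
```

>>> drive_tool([
  [0,0,0],
  [0,0,0],
], roll=[0.06,0.06], jaw=[0.0,0.0])

```text
t: 31.3
tool_pos: [548.7, -59.7, 311.6]
eef_rot: [0.008, 0.982, 0.19, 0.006]
contact_force: [-2.0, -0.6, -2.5]
opening: 0.199
```

```bash
python3 -c "
from go import *
show()"
```

```text
t 31.30 pos [548.7 -59.7 311.6] psi 0.383 tilt 0.020 j1 -0.31 j6 0.88 F [-2.  -0.6 -2.5] M [0.225 0.523 0.13 ] open 18.7
```

>>> drive_tool([
  [0,0,0],
  [0,0,0],
], roll=[0.06,0.06], jaw=[0.0,0.0])

```text
t: 31.5
tool_pos: [548.6, -59.5, 311.7]
eef_rot: [0.008, 0.987, 0.162, 0.006]
contact_force: [-1.3, -0.2, -1.2]
opening: 0.198
```

```bash
python3 -c "
from go import *
show()"
```

```text
t 31.50 pos [548.6 -59.5 311.7] psi 0.325 tilt 0.020 j1 -0.31 j6 0.94 F [-1.3 -0.2 -1.2] M [0.242 0.509 0.274] open 18.6
```

>>> drive_tool([
  [0,0,0],
  [0,0,0],
], roll=[0.06,0.06], jaw=[0.0,0.0])

```text
t: 31.7
tool_pos: [548.3, -59.5, 311.7]
eef_rot: [0.008, 0.991, 0.133, 0.006]
contact_force: [-2.7, -0.5, -0.1]
opening: 0.201
```

```bash
python3 -c "
from go import *
show()"
```

```text
t 31.70 pos [548.3 -59.5 311.7] psi 0.268 tilt 0.019 j1 -0.31 j6 0.99 F [-2.7 -0.5 -0.1] M [0.149 0.714 0.364] open 18.9
```

>>> drive_tool([
  [0,0,0],
  [0,0,0],
], roll=[0.06,0.06], jaw=[0.0,0.0])

```text
t: 31.9
tool_pos: [548.1, -59.5, 311.8]
eef_rot: [0.008, 0.994, 0.105, 0.005]
contact_force: [-3.7, -0.3, -0.2]
opening: 0.204
```

```bash
python3 -c "
from go import *
show()"
```

```text
t 31.90 pos [548.1 -59.5 311.8] psi 0.211 tilt 0.019 j1 -0.31 j6 1.05 F [-3.7 -0.3 -0.2] M [0.095 0.86  0.417] open 19.2
```

>>> drive_tool([
  [0.0005,0,0],
  [0.0005,0,0],
  [0.0005,0,0],
  [0.0005,0,0.001],
  [0.0005,0,0.001],
  [0.0005,0,0.001],
  [0.0005,0,0.001],
], roll=[0,0,0.1,0.2,0.3,0.4,0.4], jaw=[0.0,0.0,0.0,0.0,0.0,0.0,0.0], newtons=50)

```text
t: 32.6
tool_pos: [548.3, -58.4, 312.3]
eef_rot: [0.005, 0.996, -0.094, 0.007]
contact_force: [-8.0, 2.0, 5.5]
opening: 0.191
```

```bash
python3 -c "
from go import *
show()"
```

```text
t 32.60 pos [548.3 -58.4 312.3] psi -0.188 tilt 0.017 j1 -0.31 j6 1.45 F [-8.   2.   5.5] M [1.034 1.456 0.384] open 17.9
```

>>> drive_tool([
  [0,0,0],
  [0,0,0],
  [0,0,0.001],
  [0,0,0.001],
  [0,0,0.001],
], roll=[0.1,0.2,0.3,0.36,0.36], jaw=[0.0,0.0,0.0,0.0,0.0])

```text
t: 33.1
tool_pos: [548.7, -57.9, 313.2]
eef_rot: [0.004, 0.963, -0.27, 0.008]
contact_force: [-6.4, 1.7, 5.6]
opening: 0.188
```

```bash
python3 -c "
from go import *
show()"
```

```text
t 33.10 pos [548.7 -57.9 313.2] psi -0.547 tilt 0.018 j1 -0.31 j6 1.81 F [-6.4  1.7  5.6] M [0.789 1.146 0.35 ] open 17.7
```

Check where the thread is: release, then regrip lightly, centred and a little behind, and feel for the bite.

>>> drive_tool([
  [0,0,0],
  [0,0,0],
  [0,0,0],
  [0,0,0.001],
  [0,0,0.001],
  [0,0,0.001],
], roll=[0,0,-0.15,-0.3,-0.4,-0.4], jaw=[0.036,0.036,0.036,0.036,0.036,0.036], newtons=6)

```text
t: 33.7
tool_pos: [549.3, -57.9, 312.4]
eef_rot: [0.005, 0.997, -0.073, 0.009]
contact_force: [-0.3, -0.3, 0.6]
opening: 0.378
```

```bash
python3 -c "
from go import *
show();to([549.6,-59.6,312.0])"
```

```text
t 33.70 pos [549.3 -57.9 312.4] psi -0.147 tilt 0.020 j1 -0.31 j6 1.41 F [-0.3 -0.3  0.6] M [ 0.004  0.061 -0.008] open 35.5
travel mm [0.5 1.6 0.4] tool z [ 0.016 -0.011 -1.   ]
```

>>> drive_tool([
  [0.0005,0.0016,0],
  [0.0005,0.0016,0],
  [0.0005,0.0016,0],
  [0.0005,0.0016,0],
  [0.0005,0.0016,0],
  [0.0005,0.0016,0],
], roll=[0,0,0,0,0,0], jaw=[0.03,0.02,0.0,0.0,0.0,0.0], newtons=6)

```text
t: 34.3
tool_pos: [549.8, -59.3, 312.5]
eef_rot: [0.005, 0.997, -0.073, 0.009]
contact_force: [0.9, 2.2, -0.1]
opening: 0.222
```

>>> drive_tool([
  [0,0,0],
  [0,0,0],
  [0,0,0],
], roll=[0,0,0.03], jaw=[0.0,0.0,0.0], newtons=20)

```text
t: 34.6
tool_pos: [549.9, -59.2, 312.6]
eef_rot: [0.005, 0.996, -0.089, 0.009]
contact_force: [2.0, 3.0, -0.2]
opening: 0.207
```

```bash
python3 -c "
from go import *
show()"
```

```text
t 34.60 pos [549.9 -59.2 312.6] psi -0.177 tilt 0.020 j1 -0.31 j6 1.44 F [ 2.   3.  -0.2] M [ 0.585 -0.226  0.083] open 19.5
```

>>> drive_tool([
  [0,0,0],
  [0,0,0],
], roll=[0.05,0.05], jaw=[0.0,0.0])

```text
t: 34.8
tool_pos: [550.0, -59.2, 312.7]
eef_rot: [0.004, 0.994, -0.113, 0.009]
contact_force: [1.9, 1.6, 1.1]
opening: 0.21
```

```bash
python3 -c "
from go import *
show()"
```

```text
t 34.80 pos [550.  -59.2 312.7] psi -0.227 tilt 0.021 j1 -0.31 j6 1.49 F [1.9 1.6 1.1] M [ 0.523 -0.416 -0.003] open 19.8
```

>>> drive_tool([
  [0,0,0],
  [0,0,0],
], roll=[0.05,0.05], jaw=[0.0,0.0])

```text
t: 35.0
tool_pos: [550.2, -59.2, 312.8]
eef_rot: [0.004, 0.99, -0.138, 0.01]
contact_force: [3.3, 1.6, -0.0]
opening: 0.212
```

```bash
python3 -c "
from go import *
show()"
```

```text
t 35.00 pos [550.2 -59.2 312.8] psi -0.276 tilt 0.021 j1 -0.31 j6 1.54 F [ 3.3  1.6 -0. ] M [ 0.562 -0.303  0.136] open 20.0
```

>>> drive_tool([
  [0,0,0],
  [0,0,0],
], roll=[0.05,0.05], jaw=[0.0,0.0])

```text
t: 35.2
tool_pos: [550.4, -59.2, 312.9]
eef_rot: [0.004, 0.987, -0.161, 0.01]
contact_force: [2.0, 1.4, 0.7]
opening: 0.202
```

```bash
python3 -c "
from go import *
show()"
```

```text
t 35.20 pos [550.4 -59.2 312.9] psi -0.324 tilt 0.022 j1 -0.31 j6 1.59 F [2.  1.4 0.7] M [ 0.548 -0.426  0.189] open 19.0
```

>>> drive_tool([
  [0,0,0],
  [0,0,0],
], roll=[0.05,0.05], jaw=[0.0,0.0])

```text
t: 35.4
tool_pos: [550.4, -59.2, 313.0]
eef_rot: [0.003, 0.983, -0.185, 0.01]
contact_force: [1.5, 1.3, -0.3]
opening: 0.202
```

```bash
python3 -c "
from go import *
show()"
```

```text
t 35.40 pos [550.4 -59.2 313. ] psi -0.372 tilt 0.022 j1 -0.31 j6 1.63 F [ 1.5  1.3 -0.3] M [ 0.535 -0.369  0.181] open 19.0
```

Re-bite at about -0.235, so B's thread stands at 2.96 rad. It needs about 0.18 more.

>>> drive_tool([
  [0,0,0],
  [0,0,0],
  [0,0,0],
  [0,0,0.001],
  [0,0,0.001],
  [0,0,0.001],
  [0,0,0.001],
], roll=[0,0,0.1,0.2,0.3,0.36,0.36], jaw=[0.0,0.0,0.0,0.0,0.0,0.0,0.0], newtons=50)

```text
t: 36.1
tool_pos: [550.7, -59.5, 313.5]
eef_rot: [0.002, 0.934, -0.357, 0.012]
contact_force: [0.6, 1.3, 5.8]
opening: 0.186
```

```bash
python3 -c "
from go import *
show()"
```

```text
t 36.10 pos [550.7 -59.5 313.5] psi -0.731 tilt 0.024 j1 -0.31 j6 1.99 F [0.6 1.3 5.8] M [ 0.622 -0.101  0.339] open 17.5
```

>>> drive_tool([
  [0,0,0],
  [0,0,0],
  [0,0,0],
  [0,0,0.001],
  [0,0,0.001],
  [0,0,0.001],
], roll=[0,0,-0.15,-0.3,-0.43,-0.43], jaw=[0.036,0.036,0.036,0.036,0.036,0.036], newtons=6)

```text
t: 36.7
tool_pos: [550.4, -59.9, 311.7]
eef_rot: [0.005, 0.989, -0.15, 0.01]
contact_force: [-0.3, -0.3, -0.6]
opening: 0.385
```

```bash
python3 -c "
from go import *
show();to([549.6,-59.6,312.0])"
```

```text
t 36.70 pos [550.4 -59.9 311.7] psi -0.301 tilt 0.023 j1 -0.31 j6 1.56 F [-0.3 -0.3 -0.6] M [ 0.093  0.05  -0.047] open 36.2
travel mm [-0.8 -0.  -0.3] tool z [ 0.019 -0.012 -1.   ]
```

One more feel of the bite, as before.

>>> drive_tool([
  [0,0,0],
  [0,0,0],
  [0,0,0],
  [0,0,0],
  [0,0,0],
  [0,0,0],
], roll=[0,0,0,0,0,0], jaw=[0.03,0.02,0.0,0.0,0.0,0.0], newtons=6)

```text
t: 37.3
tool_pos: [550.3, -59.2, 311.3]
eef_rot: [0.004, 0.989, -0.15, 0.01]
contact_force: [0.7, 6.0, -2.9]
opening: 0.235
```

>>> drive_tool([
  [0,0,0],
  [0,0,0],
  [0,0,0],
], roll=[0,0,0.03], jaw=[0.0,0.0,0.0], newtons=20)

```text
t: 37.6
tool_pos: [550.5, -59.0, 311.4]
eef_rot: [0.003, 0.986, -0.165, 0.01]
contact_force: [1.4, 3.7, -1.2]
opening: 0.21
```

```bash
python3 -c "
from go import *
show()"
```

```text
t 37.60 pos [550.5 -59.  311.4] psi -0.332 tilt 0.022 j1 -0.31 j6 1.59 F [ 1.4  3.7 -1.2] M [ 0.913 -0.25   0.049] open 19.7
```

>>> drive_tool([
  [0,0,0],
  [0,0,0],
], roll=[0.05,0.05], jaw=[0.0,0.0])

```text
t: 37.8
tool_pos: [550.6, -59.0, 311.6]
eef_rot: [0.003, 0.982, -0.19, 0.011]
contact_force: [2.2, 3.5, -0.5]
opening: 0.207
```

```bash
python3 -c "
from go import *
show()"
```

```text
t 37.80 pos [550.6 -59.  311.6] psi -0.382 tilt 0.022 j1 -0.31 j6 1.64 F [ 2.2  3.5 -0.5] M [ 0.791 -0.299  0.075] open 19.5
```

>>> drive_tool([
  [0,0,0],
  [0,0,0],
], roll=[0.05,0.05], jaw=[0.0,0.0])

```text
t: 38.0
tool_pos: [551.1, -59.2, 311.9]
eef_rot: [0.003, 0.977, -0.214, 0.012]
contact_force: [4.5, 2.0, -0.6]
opening: 0.211
```

```bash
python3 -c "
from go import *
show()"
```

```text
t 38.00 pos [551.1 -59.2 311.9] psi -0.431 tilt 0.024 j1 -0.31 j6 1.69 F [ 4.5  2.  -0.6] M [ 0.747 -0.726  0.022] open 19.8
```

>>> drive_tool([
  [0,0,0],
  [0,0,0],
], roll=[0.05,0.05], jaw=[0.0,0.0])

```text
t: 38.2
tool_pos: [551.1, -59.3, 311.9]
eef_rot: [0.003, 0.971, -0.237, 0.012]
contact_force: [1.7, 3.0, -0.3]
opening: 0.205
```

```bash
python3 -c "
from go import *
show()"
```

```text
t 38.20 pos [551.1 -59.3 311.9] psi -0.479 tilt 0.024 j1 -0.31 j6 1.74 F [ 1.7  3.  -0.3] M [ 0.833 -0.357  0.084] open 19.3
```

Re-bite at about -0.45, so B's thread stands at about 3.17 rad, within tolerance. I'll release and clear off.

>>> drive_tool([
  [0,0,0],
  [0,0,0],
  [0,0,0],
  [0,0,-0.03],
  [0,0,-0.07],
  [0,0,-0.11],
  [0,0,-0.15],
  [0,0,-0.15],
  [0,0,-0.15],
  [0,0,-0.15],
  [0,0,-0.15],
  [0,0,-0.15],
], roll=[0,0,0,0,0,0,0,0,0,0,0,0], jaw=[0.036,0.036,0.036,0.036,0.036,0.036,0.036,0.036,0.036,0.036,0.036,0.036], newtons=6)

```text
t: 39.4
tool_pos: [547.6, -57.7, 460.2]
eef_rot: [0.003, 0.971, -0.237, 0.01]
contact_force: [0.2, -0.4, -0.5]
opening: 0.379
```

>>> drive_tool([
  [-0.05,0.12,0],
  [-0.1,0.2,0],
  [-0.1,0.2,0],
  [-0.1,0.2,0],
  [-0.1,0.2,0],
  [-0.1,0.2,0],
  [-0.1,0.2,0],
  [-0.1,0.2,0],
], roll=[0,0,0,0,0,0,0,0], jaw=[0.036,0.036,0.036,0.036,0.036,0.036,0.036,0.036])

```text
t: 40.2
tool_pos: [367.3, -188.5, 457.8]
eef_rot: [0.002, 0.972, -0.237, 0.01]
contact_force: [0.9, -0.2, 0.2]
opening: 0.384
```

```bash
python3 - <<'E'
from go import *
from workcell import camera
show()
old=np.load("sceneavg.npy");im=np.mean([camera("scene").astype(float) for _ in range(4)],0).astype(np.uint8)[:,:,::-1]
for d in(67.5,112.5,157.5,-112.5):
    q=proj("scene",world(p,[nip(p[3],d,150)]))[0];x,y=int(q[0]),int(q[1])
    r=cv2.matchTemplate(im[y-15:y+16,x-15:x+16].copy(),old[y-9:y+10,x-9:x+10].copy(),cv2.TM_CCOEFF_NORMED);_,v,_,l=cv2.minMaxLoc(r)
    print(d,np.array(l)-6,round(v,2))
t=camera("top")[:,:,::-1]
cv2.imwrite("pics/end.png",np.vstack([cv2.resize(im[130:320,230:490],(780,570))[:300],cv2.resize(t[160:270,240:400],(780,536))[:300]]))
E
```

```text
t 40.20 pos [ 367.3 -188.5  457.8] psi -0.478 tilt 0.021 j1 -0.75 j6 1.30 F [ 0.9 -0.2  0.2] M [ 0.056 -0.014  0.068] open 36.1
67.5 [0 0] 0.99
112.5 [0 0] 0.98
157.5 [0 0] 0.99
-112.5 [0 0] 1.0
```

View pics/end.png

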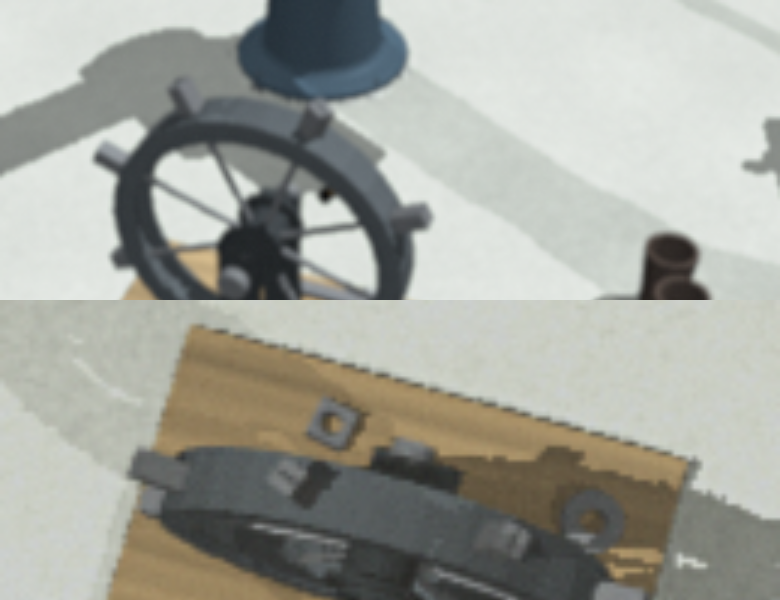

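Wheel, bench parts and cups are unmoved, the heads are turned and the arm is clear. Handing in.

```bash
python3 -c "
from workcell import sign_off
print(sign_off())"
```

```text
the job is handed in; nothing more can be done
None
```

I tightened both nipples in the order asked and handed the job in at about 40 s. I turned nipple A (next to the valve stem) first, then nipple B. For each I found the bite by the rise in wrist torque, turned on, then backed off and felt the bite again to see how far the thread had moved.

| Nipple | Wanted past the bite | Felt by re-bite |
|---|---|---|
| A | 1.57 rad | about 1.6 rad |
| B | 3.14 rad | about 3.17 rad |

- **Uncertainty:** I put both figures at about ±0.1 rad, inside the 0.3 rad allowed. A's first bite was felt with a light grip that slipped a little. B's last re-bite reading was noisy (0.02–0.08 N·m).
- **Trouble on the way:** On B, the tool was dragged about 5 mm off the nipple's axis and later rode up the head. I let go, recentred and regripped each time.
- **Disagreement:** The tool's own turn ran about 0.1–0.2 rad ahead of the thread under load, beyond the 0.14 rad wind-up. I went by the re-bite angle instead.
- **Last checks:** Four of the wheel's other nipples showed no pixel shift from the first picture, so the wheel stayed put. The nut, the bearing and the one or two cups in view looked unmoved. My last crop did not cover the spanner, sanding block or rib, but the arm never worked near them. The arm was clear of everything.

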